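# Tell the steel pump head from the titanium one and hold it home on the pump

### The arm

A 6-joint arm with a two-finger parallel gripper is mounted at the origin on the work surface. World frame = base frame: x ahead of the robot, y to its left, z up, the work surface at z = 0. Lengths are in m, angles in rad, forces in N, time in s.
With the tool pointing down it reaches from about 0.35 to 0.875 m from the base axis. Payload 4.2 kg.
Tool frame: the origin (TCP) lies on the centre line of the jaws, within the pads' length; the fingertips stand tip_reach ahead of it and the grasp point (between the pads) lies 3 mm ahead of it (tip_reach is the distance from the TCP to the fingertips, in m); y points along the fingers, z is the direction in which the jaws open and shut, and the axes are right-handed (so a half turn about y gives the same grasp; the last joint's range is limited). The gripper opens to 85 mm and grips with 20 to 120 N. Pads are 22 mm wide; open, the fingers measure 114 mm over their backs; the gripper's body (76 mm by 85 mm) begins 54 mm behind the grasp point. The pads swing forward as they close: fully open they stand 13 mm farther back than shut.
Start: joints at [1.59, 0.385, 0.008, 0, -1.194, -0.259], TCP at [0.148, 0.607, 0.253] pointing down, gripper open.
Joint ranges: [-3.14, 3.14], [-1.21, 2.06], [-1.07, 1.41], [-3.16, 2.05], [-2.99, -0.16], [-3.1, 3.1]. Speed limits (rad/s): [2.79, 2.79, 3.14, 3.14, 3.14, 3.14].

### API

Orientations are given as a unit quaternion [w, x, y, z].
In Python, from rig import * gives the robot as it stands.
- The arm moves only by the tool jog_arm, never from a script. Its argument "plan" is one flat list of numbers, 7 for each row, row after row: the shift along the tool's x, y, z in m, then the turn, a rotation vector about the tool's x, y, z in rad, then the finger opening in m, from 0 to 0.0854. In form: [x, y, z, wx, wy, wz, claw, x, y, z, wx, wy, wz, claw, ...]. A call has 1 to 5 rows; each row is the pose to reach, as a shift and turn from the pose commanded when the call began, along the tool's axes at that moment; what a row does not reach only later rows make up. A row lasts 1/8 s, in which the tool goes at most 62.5 mm and 10.7 degrees, less where a joint would pass 70% of its speed; a pose out of reach is approached as far as the arm can. A call with a gripper value outside its range is refused whole. The fingers move at their own pace and stop on an object; the grip force is fixed at half the most. Time passes only in rows, so rows that repeat a pose let the fingers close. It gives the time, the measured TCP pose, the force and the opening at its end, in the units of the state.
- get_obs(): the state, without advancing time (a new reading comes with each control period).
- get_image(name): name is "side" or "top" or "wrist"; returns a dict with "img" (420x560x3 uint8, blue, green, red), "K" (3x3 intrinsics, pixels), "R" (3x3) and "t" (3): a world point X has camera coordinates R X + t. Camera axes: x right, y down, z forward; pixel columns grow to the right and rows downward; lengths in m; the calibration is good to about 2 mm. The wrist camera is an equidistant fisheye: a pixel r from the principal point sees the ray r / f radians off the axis. A picture is of the moment at which its call begins. There is no depth.
- close_job(): hands the job in, once; it reports no verdict.
The state is a dict: "time_s": time; "joints": joint angles; "dq": joint speeds; "joint_torque": joint torques, N m; "ee_pos": TCP position; "eef_rot": TCP orientation; "contact_force": force on the tool from outside, world axes, zero at the start; "wrist_torque": the same for the moment, N m; "grip_width": finger opening in m.
Only numpy, scipy, OpenCV 4.12 (cv2) and the standard library are available. Lean on these libraries where they do the work, as an engineer would, in place of code of your own. Each camera call takes 0.05 s, during which the arm holds its last target.

### The job

The two pump heads in the grey tray look the same, but one is stainless steel and the other titanium: lift each clear of the tray in turn to feel which is heavier. Leave the lighter one standing upright in the tray, and offer the heavier (steel) one up to the bare seat on the front of the pump: outlet valve upward, bore centred over the plunger, flange square to the seat, pressed fully home against the plunger spring. Finish while still holding it pressed home there, so that the screws can be put in, and leave the wrench, the bottle and the vial rack alone.

Things in the scene. Friction and masses are not known exactly. Their poses are not given: they have to be found in the camera images.
- head_1_center (a point): One of two pump heads that look alike, in the tray; only weight tells them apart (steel about 0.5 kg, titanium about 0.3 kg), not looks or place in the tray. Centre of its bare-metal block, 40 long (x) by 34 wide (y) by 44 high (z), 22 mm above its underside; z up, x to the rear, where a round flange 44 in diameter, 7 thick is fixed. Grip the flat sides (34 mm, closing along y).
- head_1_bore (a point): Centre of the bore mouth in the flat rear face of the flange of head_1, 27 mm from the block's centre along its x; same axes. Bore 18 in diameter, 23 deep. The outlet valve (15 in diameter, 12 high) stands on top of the block, 8 mm in front of its centre. This point meets seat when the head is home.
- head_2_center (a point): One of two pump heads that look alike, in the tray; only weight tells them apart (steel about 0.5 kg, titanium about 0.3 kg), not looks or place in the tray. Centre of its bare-metal block, 40 long (x) by 34 wide (y) by 44 high (z), 22 mm above its underside; z up, x to the rear, where a round flange 44 in diameter, 7 thick is fixed. Grip the flat sides (34 mm, closing along y).
- head_2_bore (a point): Centre of the bore mouth in the flat rear face of the flange of head_2, 27 mm from the block's centre along its x; same axes. Bore 18 in diameter, 23 deep. The outlet valve (15 in diameter, 12 high) stands on top of the block, 8 mm in front of its centre. This point meets seat when the head is home.
- tray: Grey plastic service tray fixed to the bench, 180 (its x) by 340 (its y), rim 16 high, walls and floor 4 thick. Origin: centre of its underside, on the bench; z up. The heads stand on its floor, one near each end of its y, about 160 mm apart.
- seat (a point): Bare head seat of the pump: centre of the flat front of an aluminium boss, 52 in diameter, 30 mm out from the upright front panel, 88 mm above the bench. x points level into the pump, z up: a head that is home has the same axes. Panel 140 high, from 85 mm to the +y side to 215 mm to the -y side of the seat; case 420 deep. A fitted head, part of the pump, sits 95 mm to the -y side.
- plunger (a joint): Sprung plunger carrier in the middle of the seat: a steel disc 30 in diameter standing 8 mm out of the boss, with a white plunger rod 4.4 in diameter reaching 14 mm further out (it enters the head's bore). Reads 0 m when out, 0.008 when pressed flush with the boss, head home; the spring pushes back with about 2 N at first, 5 N when flush.
- wrench: Steel open-ended wrench, 170 long, lying on the bench beyond the tray. Leave it.
- bottle: Capped glass bottle, 86 in diameter, 190 high, blue cap; origin under its foot. Leave it.
- vial_rack: White rack of small amber vials, 60 by 110, 40 high, loose on the bench; origin under its centre. Leave it.
Not all that is in view belongs to the job. Leave any yellow look-alike of the part that bears head_2_center alone. What is shaped like the part that bears head_1_center but pink is not meant.

How it is judged:
By the outcome, as a careful person would: the job done as asked, in the order asked, and still so for the second after the job is handed in, while the arm keeps its last pose, push and grip.
It also fails if it takes over 67 s, if anything falls off the work surface, if the arm or the gripper's body presses on something with over 40 N, if the wrist force passes 120 N, or if a joint passes its speed limit or range.

## Working session

There is one attempt and no reset: what is moved stays moved. The work goes in short steps, Python scripts to look and compute and a tool call to move; the robot and the scene stay as the last step left them, time stands still between calls to the robot, and variables do not carry over. Pictures are saved under pics/ and viewed, and the job is handed in when it is done.

Besides the shell and the picture viewer there is one more tool, called after ">>>" by a JSON object that holds its "api" and its "payload", one argument or row to a line. jog_arm: Moves the arm, as the interface text tells. Its arguments: {"type":"object","properties":{"plan":{"type":"array"}},"required":["plan"]}

```bash
ls; mkdir -p pics; python3 - <<'E'
from rig import *
import cv2
o=get_obs();print(o)
for n in("side","top","wrist"):
    d=get_image(n);cv2.imwrite(f"pics/{n}0.png",d["img"]);print(n,d["K"],d["R"],d["t"])
E
```

```text
pics
{'time_s': 0.0, 'joints': array([ 1.58958751e+00,  3.85541630e-01,  6.64581492e-03, -4.86508479e-04,
       -1.19400628e+00, -2.58573681e-01]), 'dq': array([-0.00079277, -0.00145764,  0.00020363,  0.00091189, -0.00226945,
       -0.00083154]), 'joint_torque': array([ 3.44057644e-04, -3.92283154e+01,  1.88396269e+01,  4.18603912e+00,
       -4.68648796e-03,  4.55677224e-06]), 'ee_pos': array([0.1483033 , 0.60660457, 0.25224022]), 'eef_rot': array([ 0.08469134, -0.0845805 , -0.70126347,  0.70278237]), 'contact_force': array([ 0.1023058 , -0.04340924, -0.19183873]), 'wrist_torque': array([ 0.00665573, -0.00156672,  0.03872998]), 'grip_width': 0.08527088380845559}
side [[420.62513512   0.         278.89310166]
 [  0.         420.62513512 206.63302431]
 [  0.           0.           1.        ]] [[ 0.93069995 -0.36562896 -0.01063363]
 [-0.27330932 -0.67579369 -0.68454723]
 [ 0.24310415  0.64001434 -0.72889095]] [-0.54422174  0.12680564  1.04061005]
top [[408.20899562   0.         280.14228675]
 [  0.         408.20899562 214.52626196]
 [  0.           0.           1.        ]] [[-0.00312618 -0.99998136  0.00524416]
 [-0.97370911  0.00184947 -0.22778752]
 [ 0.22777357 -0.00581839 -0.97369674]] [-0.11932358  0.56591785  0.97579953]
wrist [[325.1922621    0.         280.17649626]
 [  0.         325.1922621  205.05972294]
 [  0.           0.           1.        ]] [[-0.23796166 -0.97127347  0.00144554]
 [-0.93684044  0.22991784  0.26356741]
 [-0.25632839  0.0613647  -0.9646399 ]] [ 0.62501071 -0.03424178  0.37860987]
```

View pics/side0.png

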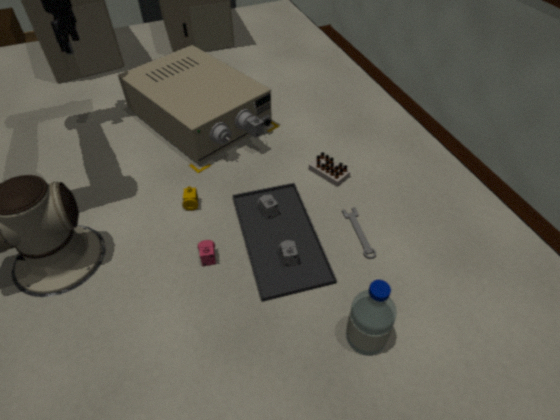

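View pics/top0.png

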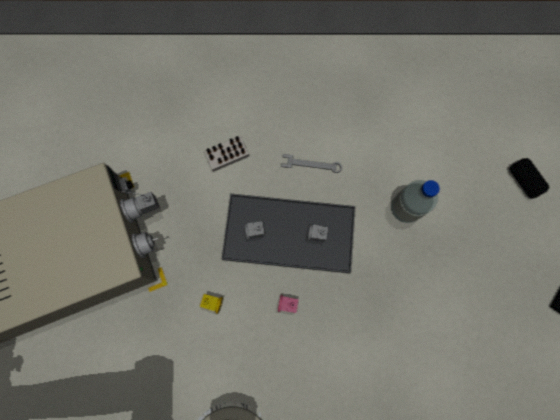

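View pics/wrist0.png

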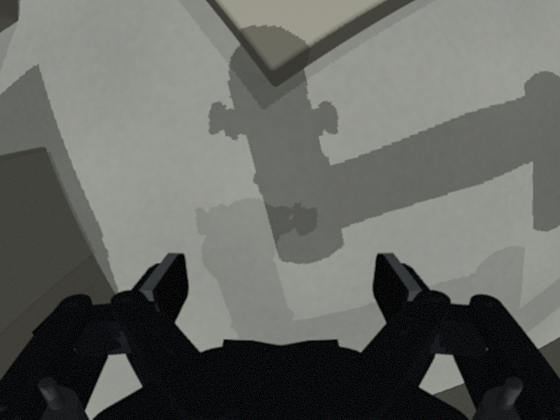

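```bash
cat > h.py <<'E'
import numpy as np,cv2
from scipy.spatial.transform import Rotation as Rn
def rot(q): return Rn.from_quat([q[1],q[2],q[3],q[0]])
def ray(d,uv,wrist=False):
    K,R,t=map(np.array,(d["K"],d["R"],d["t"]))
    x=(uv[0]-K[0,2])/K[0,0];y=(uv[1]-K[1,2])/K[1,1]
    if wrist:
        r=np.hypot(x,y);s=np.sin(r)/r if r>1e-9 else 1
        c=np.array([x*s,y*s,np.cos(r)])
    else: c=np.array([x,y,1.])
    return -R.T@t,R.T@(c/np.linalg.norm(c))
def onz(d,uv,z,w=False):
    o,v=ray(d,uv,w);return o+v*(z-o[2])/v[2]
def tri(rs):
    A=np.zeros((3,3));b=np.zeros(3)
    for o,v in rs:
        P=np.eye(3)-np.outer(v,v);A+=P;b+=P@o
    X=np.linalg.solve(A,b)
    return X,[np.linalg.norm((np.eye(3)-np.outer(v,v))@(X-o))*1000 for o,v in rs]
def proj(d,X,w=False):
    K,R,t=map(np.array,(d["K"],d["R"],d["t"]));c=R@np.array(X)+t
    if w:
        th=np.arctan2(np.hypot(c[0],c[1]),c[2]);n=np.hypot(c[0],c[1]);p=c[:2]/n*th
    else:p=c[:2]/c[2]
    return K[0,0]*p[0]+K[0,2],K[1,1]*p[1]+K[1,2]
E
python3 - <<'E'
from rig import *
import rig;print([n for n in dir(rig) if n[0]!='_'])
from h import *
o=get_obs()
R=rot(o["eef_rot"]).as_matrix();print(R)
d=get_image("wrist");c=-d["R"].T@d["t"];print("cam in tool",R.T@(c-o["ee_pos"]), "axis", R.T@d["R"][2])
t=cv2.imread("pics/top0.png");s=cv2.imread("pics/side0.png")
cv2.imwrite("pics/t1.png",cv2.resize(t[150:330,90:360],None,fx=2.9,fy=2.9,interpolation=2))
cv2.imwrite("pics/s1.png",cv2.resize(s[80:300,180:400],None,fx=2.7,fy=2.7,interpolation=2))
E
```

```text
['PlanningError', 'close_job', 'get_image', 'get_obs', 'tip_reach']
[[-9.71363123e-01 -2.35277772e-04 -2.37599722e-01]
 [ 2.37599771e-01 -1.71336259e-03 -9.71361628e-01]
 [-1.78554674e-04 -9.99998505e-01  1.72019918e-03]]
cam in tool [-0.06708767 -0.12102566 -0.00077297] axis [ 2.63734570e-01  9.64595079e-01 -6.41150125e-04]
```

```bash
ls pics
```

```text
s1.png
side0.png
t1.png
top0.png
wrist0.png
```

View pics/t1.png

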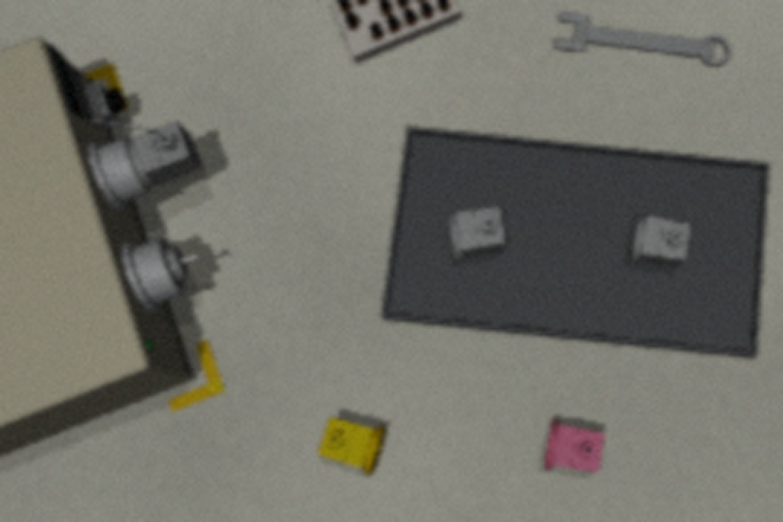

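View pics/s1.png

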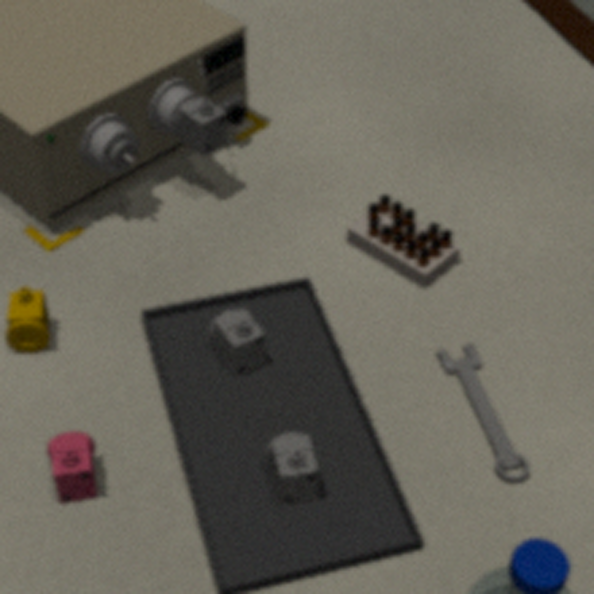

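```bash
python3 - <<'E'
from rig import *
from h import *
d=get_image("top");s=get_image("side")
T=lambda u,v:(u/2.9+90,v/2.9+150)
S=lambda u,v:(u/2.7+180,v/2.7+80)
for n,a,z in[("A",(478,230),.048),("B",(662,240),.048),("Avalve",(488,227),.06),("Bvalve",(675,238),.06),("plungertip",(226,253),.09),("bossfront",(170,268),.09),("fitted valve",(165,140),.12),("case corner",(150,370),.14),("case corner far",(42,38),.14)]:
    print(n,onz(d,T(*a),z))
print("sideA",onz(s,S(240,327),.052),onz(s,S(297,455),.052))
print("tip tri",tri([ray(d,T(226,253)),ray(s,S(133,163))]))
E
```

```text
A [ 0.53079817 -0.05559968  0.048     ]
B [ 0.52143102 -0.21870985  0.048     ]
Avalve [ 0.53110637 -0.06502921  0.06      ]
Bvalve [ 0.52094258 -0.22894111  0.06      ]
plungertip [0.50318248 0.1549809  0.09      ]
bossfront [0.49045544 0.20139438 0.09      ]
fitted valve [0.59411383 0.20361367 0.12      ]
case corner [0.40131202 0.1954264  0.14      ]
case corner far [0.67736465 0.30616796 0.14      ]
sideA [ 0.53391771 -0.05970725  0.052     ] [ 0.52568721 -0.22317101  0.052     ]
tip tri (array([0.49757394, 0.14950078, 0.11058861]), [np.float64(1.9542892775725558), np.float64(1.954289277572489)])
```

```bash
cat >> h.py <<'E'
def down(yaw): # tool x at world angle yaw (deg), tool y down
    a=np.radians(yaw);x=np.array([np.cos(a),np.sin(a),0]);y=np.array([0,0,-1.]);return np.column_stack([x,y,np.cross(x,y)])
def delta(o,p,yaw=None,Rt=None):
    R=rot(o["eef_rot"]).as_matrix()
    if Rt is None: Rt=down(yaw)
    return np.round(R.T@(np.array(p)-o["ee_pos"]),4),np.round(Rn.from_matrix(R.T@Rt).as_rotvec(),4)
E
python3 - <<'E'
from rig import *
from h import *
print(tip_reach, delta(get_obs(),[.525,-.12,.25],90))
E
```

```text
0.022 (array([-0.5386,  0.0034,  0.6167]), array([-6.0000e-04,  1.3309e+00, -5.0000e-04]))
```

>>> {"api": "jog_arm", "payload": {
  "plan": [-0.041, 0, 0.047, 0, 0.18, 0, 0.085, -0.082, 0, 0.094, 0, 0.36, 0, 0.085, -0.123, 0, 0.141, 0, 0.54, 0, 0.085, -0.164, 0, 0.188, 0, 0.72, 0, 0.085, -0.205, 0, 0.235, 0, 0.9, 0, 0.085]
}}

```text
time_s: 0.92
ee_pos: [0.2923, 0.3283, 0.2536]
eef_rot: [-0.383, 0.383, 0.595, -0.594]
contact_force: [1.2, 0.1, 0.8]
grip_width: 0.0852
```

```bash
python3 - <<'E'
from rig import *
from h import *
o=get_obs();print(o["ee_pos"],o["joints"],o["time_s"], delta(o,[.525,-.12,.25],90))
E
```

```text
[0.29228482 0.32826598 0.25359313] [ 1.21553725e+00  6.24324436e-02 -4.18524399e-01  2.11518599e-04
 -1.08902148e+00 -7.89881341e-01] 0.925 (array([-0.5044,  0.0034, -0.0268]), array([0.0006, 0.4258, 0.0006]))
```

>>> {"api": "jog_arm", "payload": {
  "plan": [-0.06, 0, -0.003, 0, 0.09, 0, 0.085, -0.12, 0, -0.006, 0, 0.18, 0, 0.085, -0.18, 0, -0.009, 0, 0.27, 0, 0.085, -0.24, 0, -0.012, 0, 0.36, 0, 0.085, -0.3, 0, -0.016, 0, 0.425, 0, 0.085]
}}

```text
time_s: 1.55
ee_pos: [0.4322, 0.0624, 0.2538]
eef_rot: [-0.499, 0.499, 0.502, -0.501]
contact_force: [1.0, 0.5, -0.1]
grip_width: 0.0851
```

```bash
python3 - <<'E'
from rig import *
from h import *
o=get_obs();print(o["ee_pos"],o["joints"],o["time_s"], delta(o,[.525,-.12,.25],90))
E
```

```text
[0.43220999 0.06244269 0.2538266 ] [ 5.18141645e-01  5.66666847e-02 -4.24124272e-01  5.16917903e-05
 -1.08845891e+00 -5.14011207e-01] 1.55 (array([-0.1828,  0.0038, -0.092 ]), array([0.0014, 0.0042, 0.0007]))
```

>>> {"api": "jog_arm", "payload": {
  "plan": [-0.046, 0.001, -0.023, 0, 0, 0, 0.085, -0.091, 0.002, -0.046, 0, 0, 0, 0.085, -0.137, 0.003, -0.069, 0, 0, 0, 0.085, -0.183, 0.004, -0.092, 0, 0.004, 0, 0.085, -0.183, 0.004, -0.092, 0, 0.004, 0, 0.085]
}}

```text
time_s: 2.17
ee_pos: [0.5255, -0.1208, 0.2485]
eef_rot: [0.501, -0.5, -0.499, 0.5]
contact_force: [0.1, 0.8, -1.2]
grip_width: 0.085
```

```bash
python3 - <<'E'
from rig import *
from h import *
import pickle
d={n:get_image(n) for n in("wrist","top","side")};d["obs"]=get_obs();pickle.dump(d,open("v1.pkl","wb"))
print(d["obs"]["ee_pos"],d["obs"]["time_s"])
cv2.imwrite("pics/w1.png",d["wrist"]["img"])
E
```

```text
[ 0.52431421 -0.11796822  0.24913521] 2.325
```

View pics/w1.png

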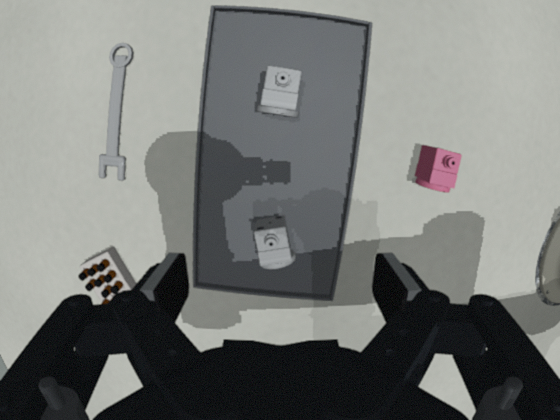

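```bash
python3 - <<'E'
import pickle
from h import *
d=pickle.load(open("v1.pkl","rb"));i=d["wrist"]["img"]
a=cv2.resize(i[195:285,235:310],None,fx=6,fy=6,interpolation=2)
b=cv2.resize(i[50:130,245:320],None,fx=6,fy=6,interpolation=2)
cv2.imwrite("pics/z1.png",np.hstack([a[:480],b]))
cv2.imwrite("pics/z1.png",np.hstack([a,np.vstack([b,np.zeros((60,450,3),np.uint8)])])[:, :800])
E
```

```text
(no output)
```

View pics/z1.png

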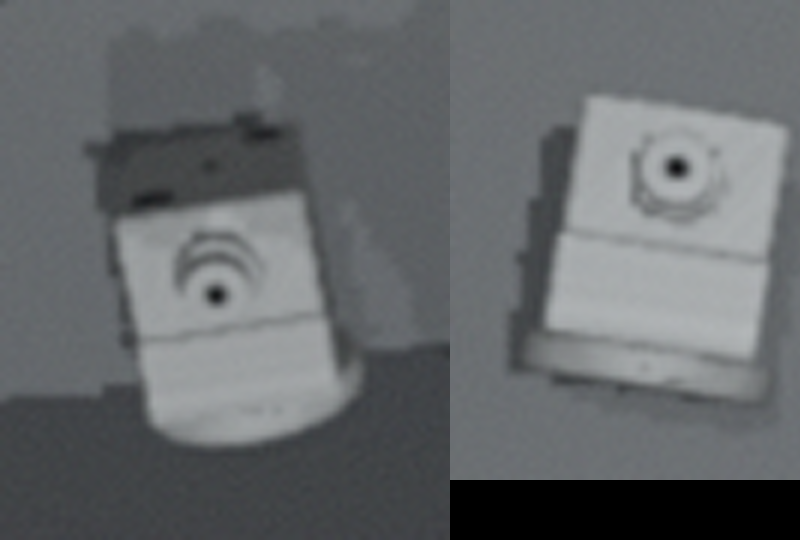

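```bash
cat > m.py <<'E'
import pickle
from h import *
d=pickle.load(open("v1.pkl","rb"));w=d["wrist"]
A=lambda u,v:(u/6+235-.4,v/6+195-.4)
B=lambda u,v:((u-450)/6+245-.4,v/6+50-.4)
for n,f,c,h in[("A",A,[(118,222),(300,195),(340,388),(150,412)],(216,295)),("B",B,[(587,97),(787,128),(755,358),(548,330)],(677,167))]:
    P=np.array([onz(w,f(*q),.048,True) for q in c]);ctr=P.mean(0)
    x=(P[2]+P[3]-P[0]-P[1])[:2];y=(P[0]+P[3]-P[1]-P[2])[:2]
    print(n,P.round(4).tolist(),"ctr",ctr,"len",np.linalg.norm(x)/2,np.linalg.norm(y)/2,"yaw x",np.degrees(np.arctan2(x[1],x[0])),"yaw from y",np.degrees(np.arctan2(y[1],y[0])))
    H=onz(w,f(*h),.058,True);print("hole",H,"h-based ctr",H[:2]+.008*x/np.linalg.norm(x))
E
python3 m.py
```

```text
A [[0.5534, -0.07, 0.048], [0.5215, -0.075, 0.048], [0.5142, -0.0379, 0.048], [0.5487, -0.0331, 0.048]] ctr [ 0.53442995 -0.05398172  0.048     ] len 0.03748844110999541 0.033572441097634145 yaw x 99.21269902816813 yaw from y 8.35134946957561
hole [ 0.53602862 -0.06024653  0.058     ] h-based ctr [ 0.53474782 -0.05234972]
B [[0.538, -0.2393, 0.048], [0.5056, -0.234, 0.048], [0.5108, -0.1957, 0.048], [0.5445, -0.2005, 0.048]] ctr [ 0.52472262 -0.21737269  0.048     ] len 0.03899055066511836 0.033383163759172656 yaw x 81.33414676615877 yaw from y -8.601304337570387
hole [ 0.52351996 -0.22611     0.058     ] h-based ctr [ 0.52472533 -0.21820133]
```

```bash
python3 - <<'E'
from rig import *
from h import *
print(delta(get_obs(),[.5346,-.053,.12],98.7))
E
```

```text
(array([ 0.0649,  0.1291, -0.0105]), array([-0.0006, -0.1499,  0.0002]))
```

>>> {"api": "jog_arm", "payload": {
  "plan": [0.022, 0.043, -0.004, 0, -0.05, 0, 0.085, 0.043, 0.086, -0.007, 0, -0.1, 0, 0.085, 0.065, 0.129, -0.0105, 0, -0.15, 0, 0.085, 0.065, 0.129, -0.0105, 0, -0.15, 0, 0.085]
}}

```text
time_s: 2.82
ee_pos: [0.5327, -0.0513, 0.1177]
eef_rot: [0.461, -0.458, -0.535, 0.539]
contact_force: [0.1, -0.8, 0.7]
grip_width: 0.0852
```

```bash
python3 - <<'E'
from rig import *
from h import *
import pickle
d={n:get_image(n) for n in("wrist",)};d["obs"]=get_obs();pickle.dump(d,open("v2.pkl","wb"))
print(d["obs"]["ee_pos"],d["obs"]["time_s"],delta(d["obs"],[.5346,-.053,.035],98.7))
for p in [(.5346,-.053,.048),(.5358,-.061,.06)]: print(proj(d["wrist"],p,True))
cv2.imwrite("pics/w2.png",d["wrist"]["img"])
E
```

```text
[ 0.53440765 -0.05190508  0.11994275] 2.875 (array([-0.0011,  0.0849, -0.0002]), array([-0.0023,  0.0031, -0.0005]))
(np.float64(277.9304414700346), np.float64(223.56916230666064))
(np.float64(277.98962255772216), np.float64(216.90211351429843))
```

View pics/w2.png

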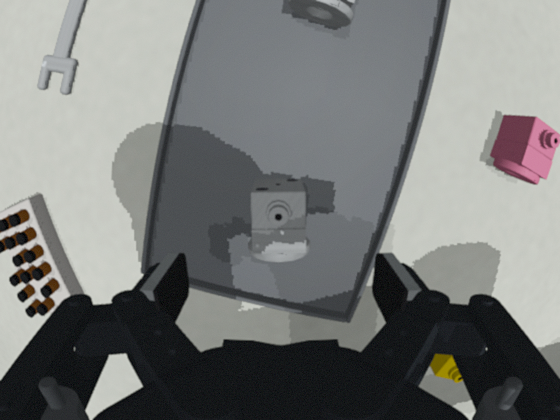

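```bash
python3 - <<'E'
from h import *
import pickle
a=pickle.load(open("v1.pkl","rb"))["wrist"];b=pickle.load(open("v2.pkl","rb"))["wrist"]
g=cv2.cvtColor(b["img"],6)[205:230,265:292];print(np.unravel_index(g.argmin(),g.shape))
print(tri([ray(a,(270.6,243.8),1),ray(b,(278,216.3),1)]))
cv2.imwrite("pics/z2.png",cv2.resize(b["img"][165:275,230:330],None,fx=5,fy=5,interpolation=2))
E
```

```text
(np.int64(13), np.int64(13))
(array([ 0.53592646, -0.06211245,  0.06257584]), [np.float64(0.06006759146029458), np.float64(0.06006759146047836)])
```

View pics/z2.png

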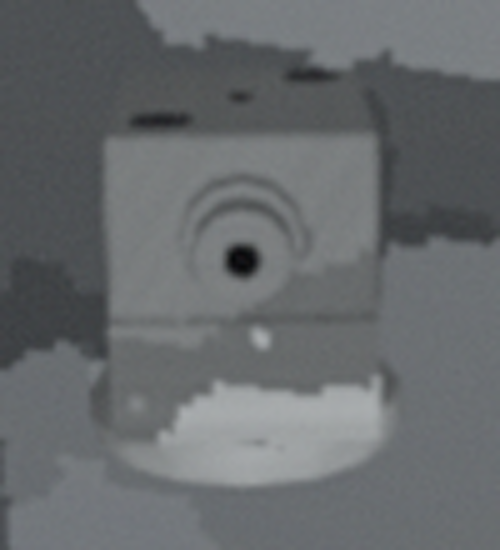

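>>> {"api": "jog_arm", "payload": {
  "plan": [-0.001, 0.04, 0, 0, 0, 0, 0.085, -0.001, 0.07, 0, 0, 0, 0, 0.085, -0.001, 0.085, 0, 0, 0, 0, 0.085, -0.001, 0.085, 0, 0, 0, 0, 0.02, -0.001, 0.085, 0, 0, 0, 0, 0.02]
}}

```text
time_s: 3.5
ee_pos: [0.5365, -0.054, 0.0369]
eef_rot: [-0.46, 0.461, 0.537, -0.536]
contact_force: [0.1, -0.4, 0.1]
grip_width: 0.0511
```

>>> {"api": "jog_arm", "payload": {
  "plan": [0, 0, 0, 0, 0, 0, 0.02, 0, 0, 0, 0, 0, 0, 0.02, 0, 0, 0, 0, 0, 0, 0.02, 0, 0, 0, 0, 0, 0, 0.02]
}}

```text
time_s: 4.0
ee_pos: [0.5358, -0.0541, 0.0368]
eef_rot: [-0.46, 0.461, 0.537, -0.536]
contact_force: [-1.8, 0.3, 6.7]
grip_width: 0.0329
```

>>> {"api": "jog_arm", "payload": {
  "plan": [0, -0.02, 0, 0, 0, 0, 0.02, 0, -0.045, 0, 0, 0, 0, 0.02, 0, -0.07, 0, 0, 0, 0, 0.02, 0, -0.08, 0, 0, 0, 0, 0.02, 0, -0.08, 0, 0, 0, 0, 0.02]
}}

```text
time_s: 4.62
ee_pos: [0.5352, -0.0541, 0.1155]
eef_rot: [-0.461, 0.461, 0.537, -0.536]
contact_force: [-0.9, -0.8, -2.7]
grip_width: 0.0336
```

>>> {"api": "jog_arm", "payload": {
  "plan": [0, 0, 0, 0, 0, 0, 0.02, 0, 0, 0, 0, 0, 0, 0.02, 0, 0, 0, 0, 0, 0, 0.02]
}}

```text
time_s: 5.0
ee_pos: [0.5349, -0.0542, 0.1146]
eef_rot: [0.461, -0.46, -0.536, 0.537]
contact_force: [-0.8, 0.3, -3.1]
grip_width: 0.0333
```

```bash
python3 - <<'E'
from rig import *
from h import *
import pickle
F=[];N=6
for k in range(N):
    d=get_image("wrist");o=get_obs();F.append(np.r_[o["contact_force"],o["wrist_torque"],o["joint_torque"]])
F=np.array(F);print(F[:,:3].round(2).tolist());print(F.mean(0).round(3));print(o["ee_pos"],o["grip_width"],o["time_s"],o["joints"])
pickle.dump(dict(F=F,o=o,d=d),open("vA.pkl","wb"))
cv2.imwrite("pics/w3.png",d["img"])
s=get_image("side");cv2.imwrite("pics/s3.png",cv2.resize(s["img"][80:300,180:400],None,fx=2.7,fy=2.7,interpolation=2))
E
```

```text
[[0.25, -0.66, -2.49], [-0.5, 0.94, -3.31], [0.15, -0.08, -3.4], [-0.22, -0.73, -2.62], [-0.72, 0.73, -3.28], [0.8, -0.05, -3.08]]
[-4.3000e-02  2.3000e-02 -3.0300e+00 -3.6000e-02  2.0000e-03 -1.0000e-02
 -1.0000e-03 -3.6127e+01  1.5336e+01  3.5280e+00 -2.0000e-03  0.0000e+00]
[ 0.53523258 -0.05413782  0.11526819] 0.0330910601857587 5.3 [ 2.00798067e-01  3.82670084e-01 -3.87478536e-01  1.49972392e-05
 -8.00738515e-01 -4.87383815e-02]
```

View pics/w3.png

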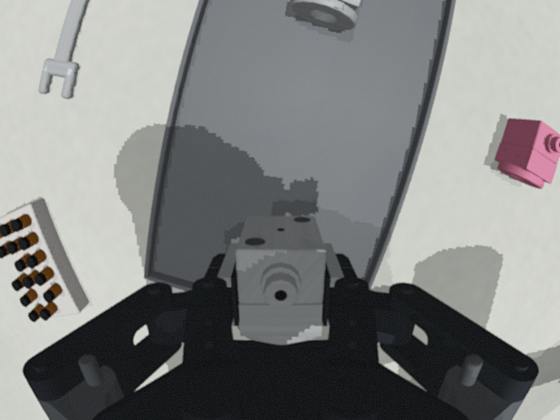

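View pics/s3.png

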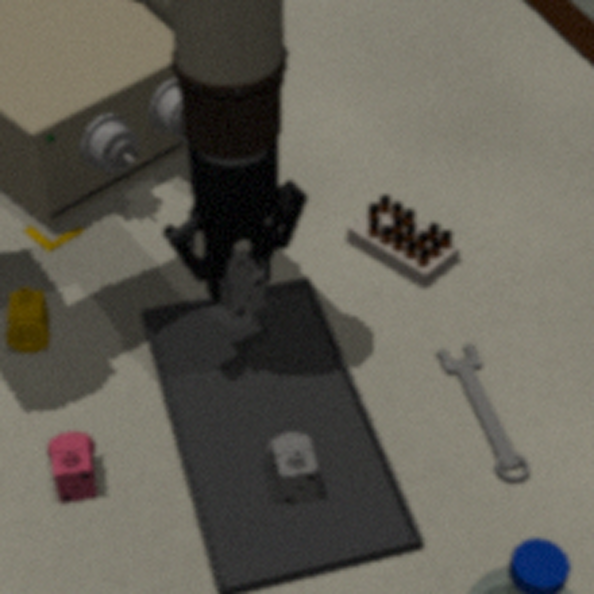

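>>> {"api": "jog_arm", "payload": {
  "plan": [0, 0.03, 0, 0, 0, 0, 0.02, 0, 0.055, 0, 0, 0, 0, 0.02, 0, 0.07, 0, 0, 0, 0, 0.02, 0, 0.076, 0, 0, 0, 0, 0.02, 0, 0.079, 0, 0, 0, 0, 0.02]
}}

```text
time_s: 5.98
ee_pos: [0.5357, -0.0541, 0.0368]
eef_rot: [-0.46, 0.461, 0.537, -0.537]
contact_force: [-5.3, 1.5, 13.7]
grip_width: 0.0332
```

>>> {"api": "jog_arm", "payload": {
  "plan": [0, 0.001, 0, 0, 0, 0, 0.02, 0, 0.001, 0, 0, 0, 0, 0.04, 0, 0.001, 0, 0, 0, 0, 0.06, 0, 0.001, 0, 0, 0, 0, 0.085, 0, 0.001, 0, 0, 0, 0, 0.085]
}}

```text
time_s: 6.6
ee_pos: [0.5354, -0.0542, 0.0354]
eef_rot: [-0.461, 0.461, 0.537, -0.536]
contact_force: [0.0, -0.2, -0.4]
grip_width: 0.0853
```

>>> {"api": "jog_arm", "payload": {
  "plan": [0, 0.001, 0, 0, 0, 0, 0.085, 0, -0.02, 0, 0, 0, 0, 0.085, 0, -0.06, 0, 0, 0, 0, 0.085, 0, -0.085, 0, 0, 0, 0, 0.085, 0, -0.085, 0, 0, 0, 0, 0.085]
}}

```text
time_s: 7.22
ee_pos: [0.5365, -0.054, 0.1224]
eef_rot: [-0.459, 0.462, 0.538, -0.535]
contact_force: [0.2, -0.0, -0.5]
grip_width: 0.0848
```

```bash
python3 - <<'E'
from rig import *
from h import *
import pickle
F=[];N=6
for k in range(N):
    d=get_image("wrist");o=get_obs();F.append(np.r_[o["contact_force"],o["wrist_torque"],o["joint_torque"]])
F=np.array(F);print(F.mean(0).round(3));print(o["ee_pos"],o["grip_width"],o["time_s"],delta(o,[.5247,-.218,.12],81.4))
cv2.imwrite("pics/w4.png",d["img"])
E
```

```text
[-2.0300e-01 -6.7000e-02  1.0900e-01  5.0000e-03  1.9000e-02  6.0000e-03
  1.5000e-02 -3.5274e+01  1.4990e+01  3.3300e+00  8.0000e-03  0.0000e+00]
[ 0.53459642 -0.0542527   0.11916837] 0.08500561613611755 7.525 (array([-0.1604, -0.0008,  0.0346]), array([-0.0024,  0.302 , -0.0004]))
```

View pics/w4.png

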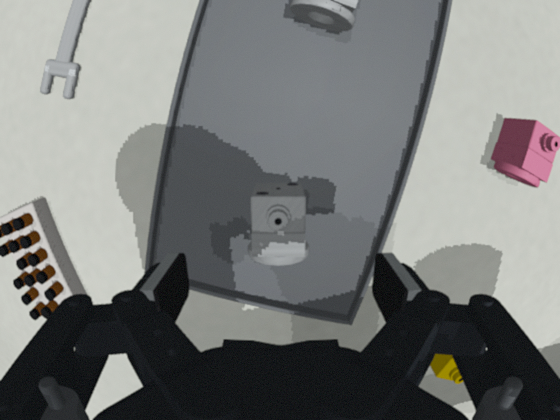

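>>> {"api": "jog_arm", "payload": {
  "plan": [-0.05, 0, 0.01, 0, 0.08, 0, 0.085, -0.1, 0, 0.021, 0, 0.18, 0, 0.085, -0.15, 0, 0.031, 0, 0.28, 0, 0.085, -0.16, -0.001, 0.0346, 0, 0.302, 0, 0.085, -0.16, -0.001, 0.0346, 0, 0.302, 0, 0.085]
}}

```text
time_s: 8.15
ee_pos: [0.5247, -0.2179, 0.1206]
eef_rot: [0.537, -0.536, -0.461, 0.461]
contact_force: [0.4, 0.5, -0.7]
grip_width: 0.0849
```

```bash
python3 - <<'E'
from rig import *
from h import *
import pickle
d=get_image("wrist");o=get_obs();pickle.dump(dict(d=d,o=o),open("v3.pkl","wb"))
print(o["ee_pos"],o["time_s"],delta(o,[.5247,-.218,.035],81.4))
for p in [(.5247,-.218,.048),(.5235,-.226,.06)]: print(proj(d,p,True))
cv2.imwrite("pics/z3.png",cv2.resize(d["img"][165:275,230:330],None,fx=5,fy=5,interpolation=2))
g=cv2.cvtColor(d["img"],6)[205:230,265:292];print(np.unravel_index(g.argmin(),g.shape))
E
```

```text
[ 0.52500575 -0.2171683   0.12081448] 8.2 (array([-0.0009,  0.0858,  0.0001]), array([-0.001 ,  0.0005,  0.0001]))
(np.float64(280.8705961578625), np.float64(224.74477006846976))
(np.float64(280.9091898904372), np.float64(218.27842006094954))
(np.int64(14), np.int64(17))
```

View pics/z3.png

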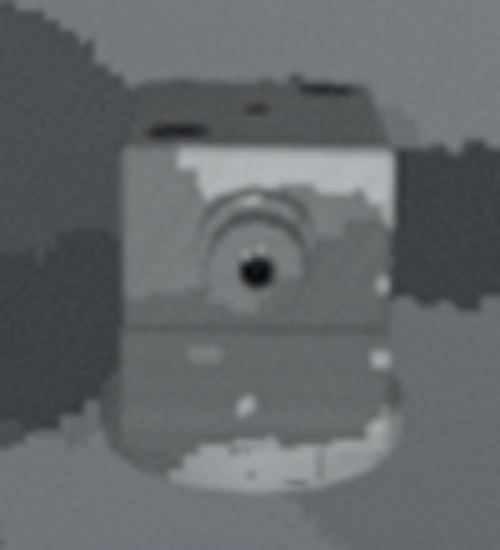

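>>> {"api": "jog_arm", "payload": {
  "plan": [-0.001, 0.04, 0, 0, 0, 0, 0.085, -0.001, 0.07, 0, 0, 0, 0, 0.085, -0.001, 0.085, 0, 0, 0, 0, 0.085, -0.001, 0.085, 0, 0, 0, 0, 0.02, -0.001, 0.085, 0, 0, 0, 0, 0.02]
}}

```text
time_s: 8.82
ee_pos: [0.5262, -0.2183, 0.0374]
eef_rot: [-0.535, 0.536, 0.462, -0.461]
contact_force: [0.3, -0.8, 0.1]
grip_width: 0.0511
```

>>> {"api": "jog_arm", "payload": {
  "plan": [0, 0, 0, 0, 0, 0, 0.02, 0, 0, 0, 0, 0, 0, 0.02, 0, 0, 0, 0, 0, 0, 0.02, 0, 0, 0, 0, 0, 0, 0.02]
}}

```text
time_s: 9.32
ee_pos: [0.5254, -0.2185, 0.0377]
eef_rot: [-0.536, 0.536, 0.461, -0.461]
contact_force: [-1.6, 1.6, 5.3]
grip_width: 0.0333
```

>>> {"api": "jog_arm", "payload": {
  "plan": [0, -0.02, 0, 0, 0, 0, 0.02, 0, -0.045, 0, 0, 0, 0, 0.02, 0, -0.07, 0, 0, 0, 0, 0.02, 0, -0.08, 0, 0, 0, 0, 0.02, 0, -0.08, 0, 0, 0, 0, 0.02]
}}

```text
time_s: 9.95
ee_pos: [0.5248, -0.2184, 0.1162]
eef_rot: [0.536, -0.536, -0.461, 0.461]
contact_force: [0.2, 0.3, -5.7]
grip_width: 0.0331
```

>>> {"api": "jog_arm", "payload": {
  "plan": [0, 0, 0, 0, 0, 0, 0.02, 0, 0, 0, 0, 0, 0, 0.02, 0, 0, 0, 0, 0, 0, 0.02]
}}

```text
time_s: 10.32
ee_pos: [0.5248, -0.2185, 0.1156]
eef_rot: [0.536, -0.536, -0.461, 0.461]
contact_force: [0.3, 0.2, -5.2]
grip_width: 0.0331
```

```bash
python3 - <<'E'
from rig import *
from h import *
import pickle
F=[];N=6
for k in range(N):
    d=get_image("wrist");o=get_obs();F.append(np.r_[o["contact_force"],o["wrist_torque"],o["joint_torque"]])
F=np.array(F);print(F.mean(0).round(3));print(o["ee_pos"],o["grip_width"],o["time_s"],o["joints"])
pickle.dump(dict(d=d,o=o,t=get_image("top"),s=get_image("side")),open("v4.pkl","wb"))
cv2.imwrite("pics/w5.png",d["img"])
E
```

```text
[ 2.040e-01 -3.600e-02 -5.034e+00 -1.000e-02 -3.000e-03 -1.600e-02
 -3.000e-03 -4.007e+01  1.655e+01  3.910e+00 -3.000e-03  0.000e+00]
[ 0.52510994 -0.21851472  0.11627679] 0.03338164980980189 10.625 [-1.09560418e-01  4.25559119e-01 -3.10330497e-01 -5.71277371e-05
 -8.34906102e-01 -4.04128570e-02]
```

View pics/w5.png

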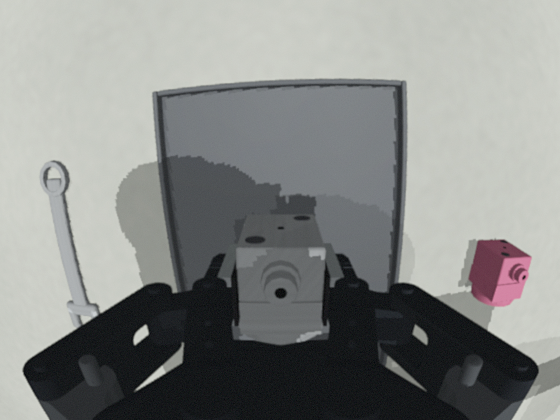

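```bash
python3 - <<'E'
from rig import *
from h import *
o=get_obs();print(delta(o,[.42,.03,.15],180))
t=cv2.imread("pics/top0.png");s=cv2.imread("pics/side0.png")
E
```

```text
(array([ 0.23  , -0.0337,  0.141 ]), array([ 0.    , -1.7207, -0.    ]))
```

>>> {"api": "jog_arm", "payload": {
  "plan": [0.01, -0.03, 0.005, 0, -0.17, 0, 0.02, 0.05, -0.04, 0.03, 0, -0.34, 0, 0.02, 0.1, -0.04, 0.06, 0, -0.51, 0, 0.02, 0.15, -0.04, 0.09, 0, -0.68, 0, 0.02, 0.19, -0.036, 0.115, 0, -0.85, 0, 0.02]
}}

```text
time_s: 11.35
ee_pos: [0.4392, -0.0118, 0.153]
eef_rot: [-0.296, 0.297, 0.643, -0.642]
contact_force: [0.9, 0.1, -5.0]
grip_width: 0.0331
```

```bash
python3 - <<'E'
from rig import *
from h import *
o=get_obs();print(o["ee_pos"],delta(o,[.42,.03,.15],180))
E
```

```text
[ 0.43920657 -0.0118298   0.15296291] (array([ 0.0443,  0.003 , -0.0125]), array([ 0.0015, -0.8646, -0.0016]))
```

>>> {"api": "jog_arm", "payload": {
  "plan": [0.009, 0.0005, -0.0025, 0, -0.173, 0, 0.02, 0.018, 0.001, -0.005, 0, -0.346, 0, 0.02, 0.027, 0.002, -0.0075, 0, -0.519, 0, 0.02, 0.036, 0.003, -0.01, 0, -0.692, 0, 0.02, 0.044, 0.003, -0.0125, 0, -0.865, 0, 0.02]
}}

```text
time_s: 11.98
ee_pos: [0.4209, 0.0286, 0.1496]
eef_rot: [0.0, 0.0, 0.707, -0.707]
contact_force: [0.0, -0.3, -5.0]
grip_width: 0.0332
```

>>> {"api": "jog_arm", "payload": {
  "plan": [0, 0, 0, 0, 0, 0, 0.02, 0, 0, 0, 0, 0, 0, 0.02]
}}

```text
time_s: 12.22
ee_pos: [0.4212, 0.0282, 0.1495]
eef_rot: [-0.003, 0.003, 0.707, -0.707]
contact_force: [-0.2, 0.4, -4.4]
grip_width: 0.0333
```

```bash
python3 - <<'E'
from rig import *
from h import *
import pickle
d=get_image("wrist");o=get_obs();pickle.dump(dict(d=d,o=o),open("v5.pkl","wb"))
print(o["ee_pos"],o["time_s"],o["joints"])
cv2.imwrite("pics/w6.png",d["img"])
E
```

```text
[0.42114238 0.02806729 0.1494727 ] 12.275 [ 4.54885602e-01  1.55679916e-01 -6.13914743e-01  9.98686290e-05
 -8.00784568e-01  1.10795650e+00]
```

View pics/w6.png

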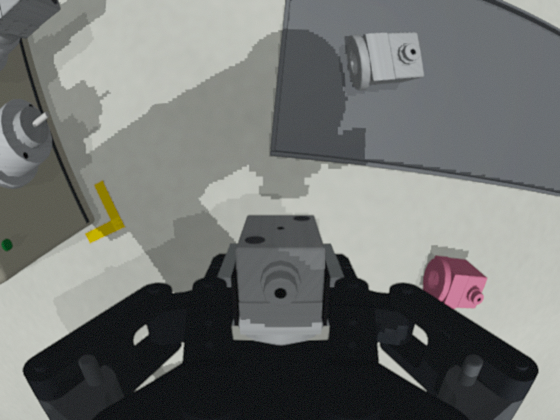

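>>> {"api": "jog_arm", "payload": {
  "plan": [-0.015, 0, 0.025, 0, 0, 0, 0.02, -0.03, 0, 0.05, 0, 0, 0, 0.02, -0.03, 0, 0.05, 0, 0, 0, 0.02, -0.03, 0, 0.05, 0, 0, 0, 0.02]
}}

```text
time_s: 12.78
ee_pos: [0.4503, -0.0222, 0.1491]
eef_rot: [0.003, -0.002, -0.707, 0.707]
contact_force: [0.1, 0.5, -5.4]
grip_width: 0.0331
```

```bash
python3 - <<'E'
from rig import *
from h import *
import pickle
d=get_image("wrist");o=get_obs();pickle.dump(dict(d=d,o=o),open("v6.pkl","wb"))
print(o["ee_pos"],o["dq"],o["time_s"],o["joints"])
cv2.imwrite("pics/z6.png",cv2.resize(d["img"][60:260,0:200],None,fx=3,fy=3,interpolation=2))
E
```

```text
[ 0.4502789  -0.02194165  0.14914611] [ 0.01092348 -0.00562475 -0.00101573  0.00197898  0.00161048  0.00240904] 12.825 [ 3.13503539e-01  2.03978341e-01 -5.50534714e-01 -3.22462280e-04
 -8.16846087e-01  1.25085325e+00]
```

>>> {"api": "jog_arm", "payload": {
  "plan": [0.03, -0.025, 0, 0, 0, 0, 0.02, 0.05, -0.055, 0, 0, 0, 0, 0.02, 0.05, -0.055, 0, 0, 0, 0, 0.02, 0.05, -0.055, 0, 0, 0, 0, 0.02]
}}

```text
time_s: 13.32
ee_pos: [0.4005, -0.0213, 0.204]
eef_rot: [-0.002, 0.002, 0.707, -0.707]
contact_force: [0.5, -0.3, -5.1]
grip_width: 0.033
```

```bash
python3 - <<'E'
from rig import *
from h import *
import pickle
d=get_image("wrist");o=get_obs();pickle.dump(dict(d=d,o=o),open("v7.pkl","wb"))
print(o["ee_pos"],o["dq"],o["time_s"],o["joints"])
cv2.imwrite("pics/z7.png",cv2.resize(d["img"][0:200,0:220],None,fx=3,fy=3,interpolation=2))
E
```

```text
[ 0.40047967 -0.02142085  0.20360696] [-7.64494039e-03  1.61662258e-02  7.65761412e-04  1.33681750e-03
 -3.44653400e-03 -2.19936696e-05] 13.375 [ 3.56133898e-01  4.47761880e-02 -5.76656472e-01 -4.22064320e-04
 -9.50477188e-01  1.20933471e+00]
```

View pics/z6.png

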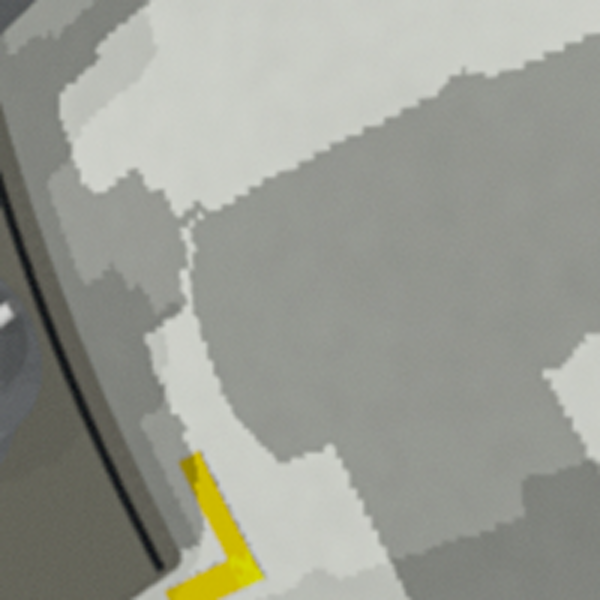

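View pics/z7.png

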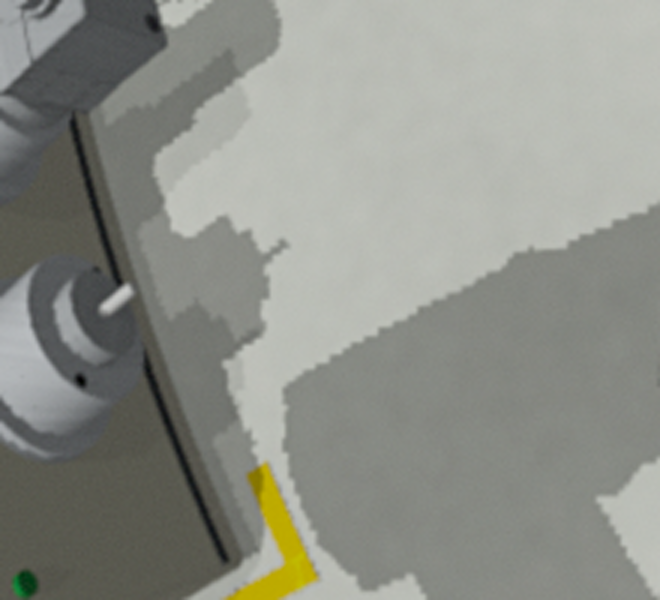

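>>> {"api": "jog_arm", "payload": {
  "plan": [-0.01, -0.01, -0.03, 0, 0, 0, 0.02, -0.02, -0.02, -0.065, 0, 0, 0, 0.02, -0.02, -0.02, -0.065, 0, 0, 0, 0.02, -0.02, -0.02, -0.065, 0, 0, 0, 0.02]
}}

```text
time_s: 13.88
ee_pos: [0.4205, 0.0431, 0.2229]
eef_rot: [0.003, -0.001, -0.707, 0.708]
contact_force: [-0.5, -0.6, -5.3]
grip_width: 0.0332
```

```bash
python3 - <<'E'
from rig import *
from h import *
import pickle
d=get_image("wrist");o=get_obs();pickle.dump(dict(d=d,o=o),open("v8.pkl","wb"))
print(o["ee_pos"],o["dq"],o["time_s"],o["joints"])
cv2.imwrite("pics/w8.png",d["img"])
cv2.imwrite("pics/z8.png",cv2.resize(d["img"][0:200,0:220],None,fx=3,fy=3,interpolation=2))
E
```

```text
[0.42040483 0.04271646 0.22304646] [-0.00985641 -0.00989952 -0.00337961  0.00418383  0.00220511 -0.00058425] 13.925 [ 4.88845959e-01  6.33157570e-02 -5.00937013e-01 -3.77461071e-04
 -1.00981529e+00  1.07577921e+00]
```

View pics/z8.png

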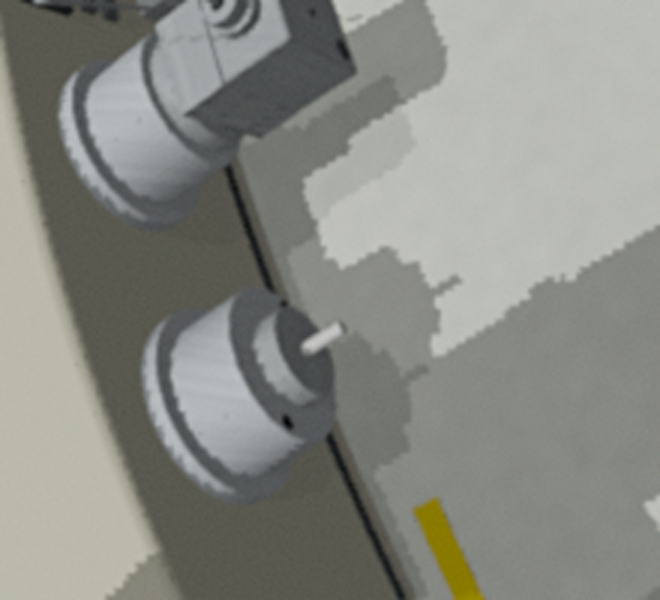

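```bash
python3 - <<'E'
import pickle
from h import *
for n,(x0,y0) in((7,(0,78)),(8,(45,90))):
    i=pickle.load(open(f"v{n}.pkl","rb"))["d"]["img"]
    cv2.imwrite(f"pics/zz{n}.png",cv2.resize(i[y0:y0+75,x0:x0+75],None,fx=8,fy=8,interpolation=cv2.INTER_CUBIC))
E
```

```text
(no output)
```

View pics/zz7.png

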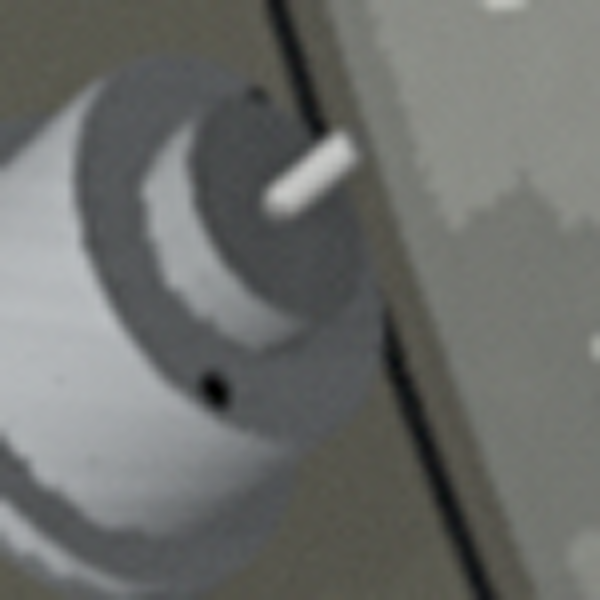

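View pics/zz8.png

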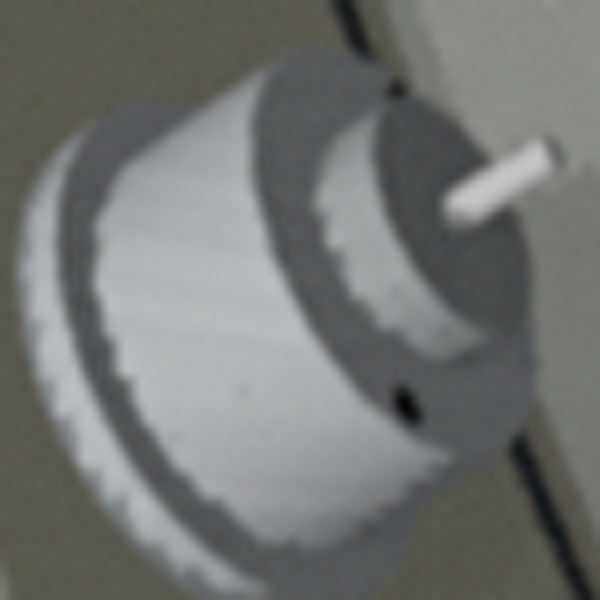

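```bash
cat > seat.py <<'E'
import pickle
from h import *
a=pickle.load(open("v7.pkl","rb"))["d"];b=pickle.load(open("v8.pkl","rb"))["d"]
f=lambda u,v:(u/8-.44,v/8+78-.44)
g=lambda u,v:(u/8+45-.44,v/8+90-.44)
P={}
for n,p,q in[("tip",(352,145),(552,150)),("base",(278,203),(457,210)),("hn",(214,390),(407,404)),("hf",(258,95),(397,90))]:
    P[n],e=tri([ray(a,f(*p),1),ray(b,g(*q),1)]);print(n,P[n].round(4),np.round(e,2))
m=(P["hn"]+P["hf"])/2;print("mid",m,"hole dist",np.linalg.norm(P["hn"]-P["hf"]))
v=P["base"]-P["tip"];print("rod len",np.linalg.norm(v),"yaw",np.degrees(np.arctan2(v[1],v[0])),"el",np.degrees(np.arcsin(v[2]/np.linalg.norm(v))))
h=P["hn"]-P["hf"];print("hole line az",np.degrees(np.arctan2(h[1],h[0])),h)
E
python3 seat.py
python3 - <<'E'
import pickle
from h import *
i=pickle.load(open("v8.pkl","rb"))["t"]["img"] if "t" in pickle.load(open("v8.pkl","rb")) else cv2.imread("pics/top0.png")
cv2.imwrite("pics/tz.png",cv2.resize(cv2.imread("pics/top0.png")[155:300,90:185],None,fx=4,fy=4,interpolation=2))
E
```

```text
tip [0.5029 0.1836 0.0896] [0.31 0.31]
base [0.498  0.1963 0.0891] [0.01 0.01]
hn [0.4779 0.197  0.1009] [0.11 0.11]
hf [0.5134 0.2126 0.0747] [0.03 0.03]
mid [0.49564392 0.20481661 0.08781891] hole dist 0.04678704783860265
rod len 0.01360439047063206 yaw 111.15562104840676 el -2.213249854875086
hole line az -156.2429472147401 [-0.03550916 -0.01562962  0.02615038]
```

View pics/tz.png

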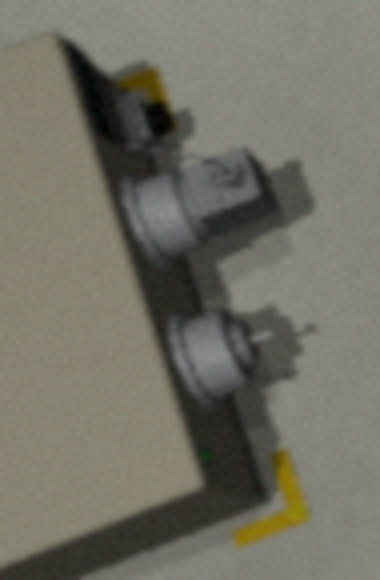

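```bash
python3 - <<'E'
import pickle
from h import *
a=pickle.load(open("v7.pkl","rb"))["d"];b=pickle.load(open("v8.pkl","rb"))["d"]
def dark(d,rows,x0,x1):
    g=cv2.cvtColor(d["img"],6).astype(float);o=[]
    for r in rows:
        s=g[r,x0(r):x1(r)]
        k=s.argmin()
        w=np.clip(s[max(0,k-3):k+4].max()*.75-s[max(0,k-3):k+4],0,None);xs=np.arange(max(0,k-3),max(0,k-3)+len(w))
        o.append((x0(r)+(w*xs).sum()/w.sum(),r))
    return o
A=dark(a,list(range(42,85,3))+list(range(128,184,3)),lambda r:int((75+(r*3-118)*153/442)/3)-6,lambda r:int((75+(r*3-118)*153/442)/3)+8)
B=dark(b,list(range(58,92,3))+list(range(152,198,3)),lambda r:int((230+(r*3-165)*170/430)/3)-6,lambda r:int((230+(r*3-165)*170/430)/3)+8)
ns=[]
for d,P in((a,A),(b,B)):
    V=np.array([ray(d,p,1)[1] for p in P]);n=np.linalg.svd(V)[2][2];res=np.abs(V@n)
    V=V[res<2.5*np.median(res)+1e-4];n=np.linalg.svd(V)[2][2];print(len(V),np.abs(V@n).max());ns.append(n)
D=np.cross(*ns);D/=np.linalg.norm(D);print("line dir",D,"yaw",np.degrees(np.arctan2(D[1],D[0])))
# horizontal assumption: per view at fixed z
for z in(.01,.02,.03):
  for d,P in((a,A),(b,B)):
    X=np.array([onz(d,p,z,1)[:2] for p in P]);vx,vy,x,y=cv2.fitLine(X.astype(np.float32),cv2.DIST_HUBER,0,.01,.01).ravel();print(z,np.degrees(np.arctan2(vy,vx)),x,y+ (0.45-x)*vy/vx)
import cv2
t=pickle.load(open("v4.pkl","rb"))["t"]
T=lambda u,v:(u/4+90-.4,v/4+155-.4)
p,q=onz(t,T(62,37),.14),onz(t,T(203,487),.14);print("top edge",np.degrees(np.arctan2(*(p-q)[[1,0]])),p,q)
E
```

```text
34 0.0004654998571903441
28 0.0004942030345099446
line dir [-9.26741330e-01 -3.75699797e-01  4.11150628e-04] yaw -157.93242685022022
0.01 22.03836 0.5085259 0.23303586
0.01 22.055676 0.48420414 0.22878098
0.02 22.038353 0.50723106 0.2247421
0.02 22.055683 0.4843226 0.22276595
0.03 22.038368 0.50593626 0.21644829
0.03 22.055676 0.48444104 0.21675096
top edge 21.289736389710022 [0.67544375 0.30449055 0.14      ] [0.40411376 0.19875939 0.14      ]
```

```bash
python3 - <<'E'
import pickle
from h import *
for n in(4,5,7,8):
    q=pickle.load(open(f"v{n}.pkl","rb"));d=q["d"];o=q["o"]
    g=cv2.cvtColor(d["img"],6).astype(float)[284:302,270:292]
    w=np.clip(60-g,0,None);ys,xs=np.mgrid[284:302,270:292];c=((w*xs).sum()/w.sum(),(w*ys).sum()/w.sum())
    # camera pose in tool: use nominal from first measurement
    R=rot(o["eef_rot"]).as_matrix();O,V=ray(d,c,1)
    co=np.array([-.06709,-.12103,-.00077]);v=R.T@V
    for y in(-.0225,-.0205): print(n,c,"tool hole",(co+v*(y-co[1])/v[1]).round(4), "using obs",(R.T@(O+V*0-o["ee_pos"])).round(4))
q=pickle.load(open("v5.pkl","rb"))["d"]["img"];cv2.imwrite("pics/zh.png",cv2.resize(q[205:355,205:355],None,fx=4,fy=4,interpolation=2))
E
```

```text
4 (np.float64(280.2277539341917), np.float64(292.74992846924175)) tool hole [-0.0084 -0.0225 -0.0008] using obs [-0.066  -0.121  -0.0004]
4 (np.float64(280.2277539341917), np.float64(292.74992846924175)) tool hole [-0.0072 -0.0205 -0.0008] using obs [-0.066  -0.121  -0.0004]
5 (np.float64(279.95287671232876), np.float64(292.8498630136986)) tool hole [-0.0085 -0.0225 -0.0009] using obs [-0.0672 -0.1211 -0.0007]
5 (np.float64(279.95287671232876), np.float64(292.8498630136986)) tool hole [-0.0073 -0.0205 -0.0009] using obs [-0.0672 -0.1211 -0.0007]
7 (np.float64(279.9765789473684), np.float64(292.8252631578947)) tool hole [-0.0086 -0.0225 -0.0009] using obs [-0.0671 -0.1215 -0.0007]
7 (np.float64(279.9765789473684), np.float64(292.8252631578947)) tool hole [-0.0075 -0.0205 -0.0009] using obs [-0.0671 -0.1215 -0.0007]
8 (np.float64(280.01920042083117), np.float64(292.8203577064703)) tool hole [-0.0084 -0.0225 -0.0009] using obs [-0.0674 -0.1209 -0.0011]
8 (np.float64(280.01920042083117), np.float64(292.8203577064703)) tool hole [-0.0073 -0.0205 -0.0009] using obs [-0.0674 -0.1209 -0.0011]
```

View pics/zh.png

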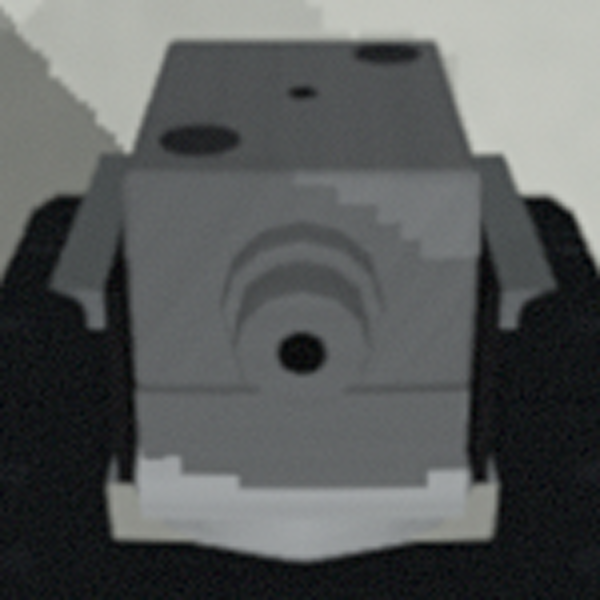

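```bash
cat >> h.py <<'E'
def tgt(s,u=.5351,z=.0997,yaw=112.05):
    a=np.radians(yaw);n=np.array([np.cos(a),np.sin(a)]);l=np.array([n[1],-n[0]]);return np.r_[u*l+s*n,z]
E
python3 - <<'E'
from rig import *
from h import *
o=get_obs();p=tgt(-.069);print(p,delta(o,[p[0],p[1],.14],112.05))
E
```

```text
[0.52186464 0.13693177 0.0997    ] (array([-0.1011,  0.0826, -0.095 ]), array([-0.0029,  1.1796,  0.0019]))
```

>>> {"api": "jog_arm", "payload": {
  "plan": [-0.02, 0.01, -0.01, 0, 0.18, 0, 0.02, -0.04, 0.025, -0.025, 0, 0.36, 0, 0.02, -0.06, 0.04, -0.04, 0, 0.54, 0, 0.02, -0.08, 0.055, -0.055, 0, 0.72, 0, 0.02, -0.1, 0.07, -0.07, 0, 0.9, 0, 0.02]
}}

```text
time_s: 14.55
ee_pos: [0.5218, 0.112, 0.1529]
eef_rot: [0.312, -0.311, -0.634, 0.635]
contact_force: [0.6, -0.1, -5.8]
grip_width: 0.033
```

```bash
python3 - <<'E'
from rig import *
from h import *
o=get_obs();p=tgt(-.069);print(o["ee_pos"],delta(o,p,112.05))
E
```

```text
[0.52176125 0.11202466 0.15293751] (array([ 0.0196,  0.0532, -0.0154]), array([-0.002 ,  0.2729, -0.    ]))
```

>>> {"api": "jog_arm", "payload": {
  "plan": [0.007, 0.015, -0.005, 0, 0.13, 0, 0.02, 0.0196, 0.04, -0.0154, 0, 0.273, 0, 0.02, 0.0196, 0.053, -0.0154, 0, 0.273, 0, 0.02, 0.0196, 0.053, -0.0154, 0, 0.273, 0, 0.02, 0.0196, 0.053, -0.0154, 0, 0.273, 0, 0.02]
}}

```text
time_s: 15.18
ee_pos: [0.522, 0.1371, 0.1019]
eef_rot: [-0.393, 0.393, 0.588, -0.588]
contact_force: [-0.4, -0.0, -4.3]
grip_width: 0.0331
```

```bash
cat > st.py <<'E'
from rig import *
from h import *
import pickle,sys
P=[];Q=[];F=[]
for k in range(5):
    d=get_image(["side","top","wrist","side","top"][k]);
    if k<3: pickle.dump(d,open(f"c_{sys.argv[1]}_{['side','top','wrist'][k]}.pkl","wb")); cv2.imwrite(f"pics/{sys.argv[1]}_{['side','top','wrist'][k]}.png",d["img"])
    o=get_obs();P.append(o["ee_pos"]);Q.append(rot(o["eef_rot"]));F.append(np.r_[o["contact_force"],o["wrist_torque"]])
p=np.mean(P,0);R=Rn.concatenate(Q).mean().as_matrix()
a=np.radians(112.05);n=np.array([np.cos(a),np.sin(a)]);l=np.array([n[1],-n[0]])
print("t",o["time_s"],"s,u,z",p[:2]@n,p[:2]@l,p[2],"std",np.std(P,0).round(4),"F",np.mean(F,0).round(2),"Fs,Fu",np.mean(F,0)[:2]@n,np.mean(F,0)[:2]@l)
print("tool->target rot (rad)",Rn.from_matrix(R.T@down(112.05)).as_rotvec().round(4),"shift to s=-.069",(R.T@(tgt(-.069)-p)).round(4),"grip",o["grip_width"])
E
python3 st.py p1
```

```text
t 15.425 s,u,z -0.06858238805123751 0.5353986899811466 0.10219657875715801 std [0.0001 0.0001 0.0001] F [ 0.28  0.27 -5.05 -0.01 -0.   -0.  ] Fs,Fu 0.14460154259451247 0.3618217027080151
tool->target rot (rad) [0.0017 0.0072 0.0001] shift to s=-.069 [-0.0004  0.0025  0.0003] grip 0.03326248591647907
```

```bash
python3 - <<'E'
import cv2,numpy as np
s=cv2.imread("pics/p1_side.png")[90:175,170:285];cv2.imwrite("pics/p1s.png",cv2.resize(s,None,fx=6.9,fy=6.9,interpolation=2))
E
```

```text
(no output)
```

View pics/p1s.png

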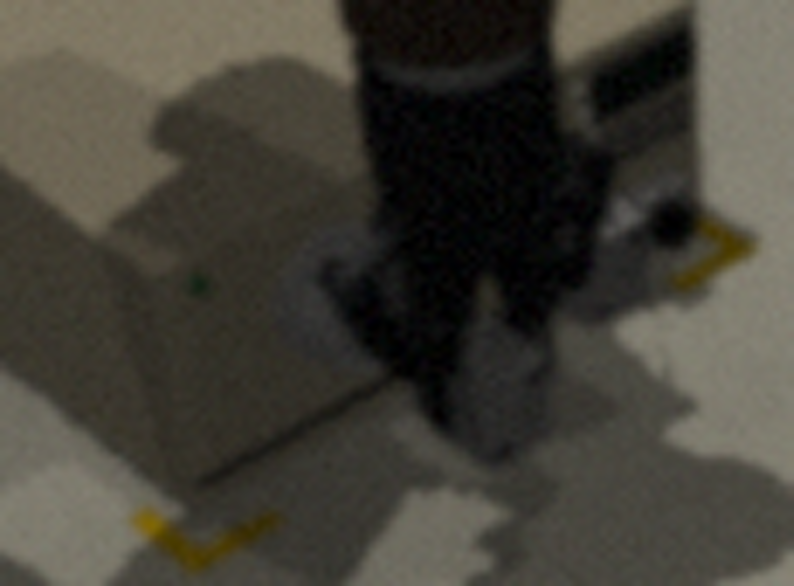

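View pics/p1_wrist.png

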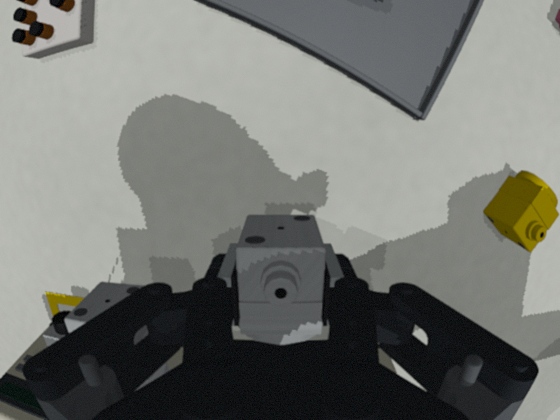

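```bash
python3 - <<'E'
import cv2,numpy as np
s=cv2.imread("pics/p1_wrist.png");cv2.imwrite("pics/p1w.png",cv2.resize(s[260:380,0:160],None,fx=5,fy=5,interpolation=2))
E
```

```text
(no output)
```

View pics/p1w.png

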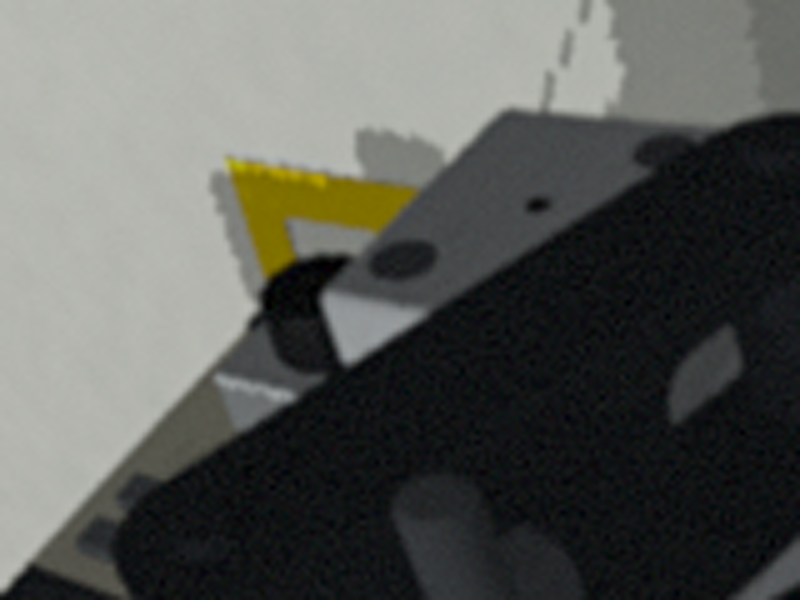

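```bash
python3 - <<'E'
import cv2,numpy as np
s=cv2.imread("pics/p1_wrist.png");
a=cv2.resize(s[205:355,205:355],None,fx=4,fy=4,interpolation=cv2.INTER_CUBIC);b=cv2.resize(s[270:330,55:150],None,fx=8,fy=8,interpolation=cv2.INTER_CUBIC)
b=np.clip(b.astype(float)*1.8,0,255).astype(np.uint8)
cv2.imwrite("pics/q1.png",np.clip(a.astype(float)*1.5,0,255).astype(np.uint8));cv2.imwrite("pics/q2.png",b)
E
```

```text
(no output)
```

View pics/q1.png

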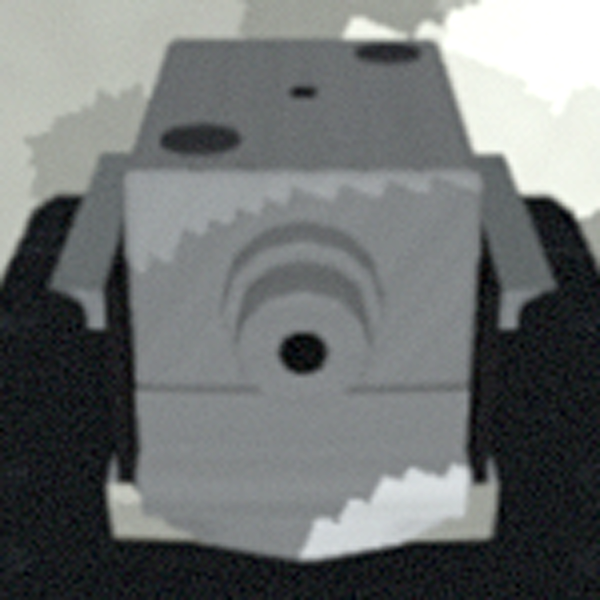

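View pics/q2.png

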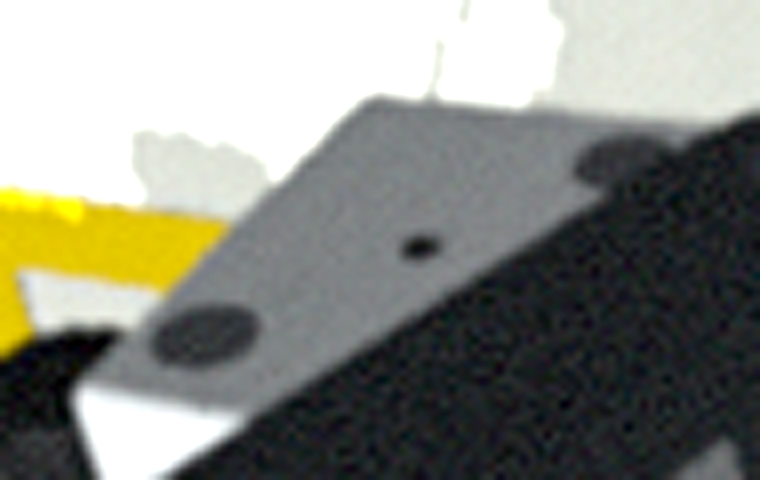

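```bash
cat > cmp.py <<'E'
import pickle
from h import *
def solve(d,Rt,rows,Rh): # rows (uv, f in head frame)
    A=np.zeros((3,3));b=np.zeros(3);o=ray(d,(0,0),1)[0]
    for uv,f in rows:
        v=ray(d,uv,1)[1];P=np.eye(3)-np.outer(v,v);A+=P;b+=P@(o-Rh@f)
    T=np.linalg.solve(A,b)
    r=[np.linalg.norm(np.cross(ray(d,uv,1)[1],T+Rh@f-o))*1000 for uv,f in rows]
    return T,np.round(r,2)
def head(yaw):
    a=np.radians(yaw);x=np.array([np.cos(a),np.sin(a),0]);z=np.array([0,0,1.]);return np.column_stack([x,np.cross(z,x),z])
def run(d,held,fit,yt):
    # head: x rear, y left(+y robot side), z up ; image-left = -y side
    H=head(yt);F=head(112.05)
    C=dict(TL=(-.02,-.017,.022),BL=(-.02,-.017,-.022),TR=(-.02,.017,.022),BR=(-.02,.017,-.022))
    C={k:np.array(v) for k,v in C.items()}
    T,r=solve(d,None,[(held[k],C[k]) for k in C if k in held],H);print("held ctr",T.round(4),r)
    o=ray(d,(0,0),1)[0]
    for k in("h1","sm","h2"):
        v=H.T@ray(d,held[k],1)[1];q=H.T@(o-T);X=q+v*(-.02-q[0])/v[0];C[k]=X;print(k,X.round(4))
    G,r=solve(d,None,[(fit[k],C[k]) for k in fit],F);print("fit ctr",G.round(4),r)
    D=F.T@(G-T);print("fit-held in pump axes (x,y,z):",D.round(4),"-> want y=-.095,z=0")
    return T,G,D
E
python3 - <<'E'
from cmp import *
d=pickle.load(open("c_p1_wrist.pkl","rb"))
h=lambda u,v:(u/4+205-.37,v/4+205-.37)
f=lambda u,v:(u/8+55-.44,v/8+270-.44)
held=dict(TL=h(123,172),BL=h(168,42),TR=h(482,172),BR=h(437,42),h1=h(200,139),sm=h(303,92),h2=h(388,52))
fit=dict(TL=f(75,388),BL=f(375,97),h1=f(205,335),sm=f(420,247))
for yt in(112.05-.41+.0,112.05+.41): run(d,held,fit,yt)
R=np.array(d["R"]);print(np.degrees(np.arctan2(R[2][1],R[2][0])))
E
```

```text
held ctr [0.5224 0.1396 0.0876] [0.06 0.53 0.52 0.07]
h1 [-0.02   -0.0104  0.0129]
sm [-0.02    0.     -0.0021]
h2 [-0.02    0.0105 -0.0174]
fit ctr [0.5952 0.2206 0.0831] [0.3  1.18 0.6  0.74]
fit-held in pump axes (x,y,z): [ 0.0477 -0.0979 -0.0045] -> want y=-.095,z=0
held ctr [0.5221 0.1395 0.0876] [0.26 0.31 0.31 0.26]
h1 [-0.02   -0.0104  0.0125]
sm [-0.02    0.0001 -0.0021]
h2 [-0.02    0.0105 -0.017 ]
fit ctr [0.595  0.2203 0.0835] [0.4  1.21 0.73 0.72]
fit-held in pump axes (x,y,z): [ 0.0475 -0.0979 -0.004 ] -> want y=-.095,z=0
111.93563556225699
```

>>> {"api": "jog_arm", "payload": {
  "plan": [0.008, 0.0022, 0, 0.0017, 0.0072, 0, 0.02, 0.016, 0.0022, 0, 0.0017, 0.0072, 0, 0.02, 0.0226, 0.0022, 0, 0.0017, 0.0072, 0, 0.02, 0.0226, 0.0022, 0, 0.0017, 0.0072, 0, 0.02, 0.0226, 0.0022, 0, 0.0017, 0.0072, 0, 0.02]
}}

```text
time_s: 16.05
ee_pos: [0.5128, 0.1585, 0.0991]
eef_rot: [0.395, -0.395, -0.586, 0.587]
contact_force: [-0.3, 0.4, -4.7]
grip_width: 0.0334
```

```bash
python3 st.py p2; python3 - <<'E'
import cv2,numpy as np
for n,c in(("side",(90,175,170,285)),("top",(190,290,110,230))):
    s=cv2.imread(f"pics/p2_{n}.png")[c[0]:c[1],c[2]:c[3]];cv2.imwrite(f"pics/p2{n}.png",np.clip(cv2.resize(s,None,fx=6,fy=6,interpolation=2)*1.6,0,255).astype(np.uint8))
E
```

```text
t 16.3 s,u,z -0.04581300014300643 0.5348239842231385 0.09909925811973025 std [0.     0.0001 0.    ] F [ 0.11 -0.38 -4.9  -0.02 -0.02  0.02] Fs,Fu -0.39732212276374773 -0.03777342213424378
tool->target rot (rad) [-0.0018 -0.0002 -0.    ] shift to s=-.069 [-0.0232 -0.0006 -0.0003] grip 0.03295056756382127
```

View pics/p2side.png

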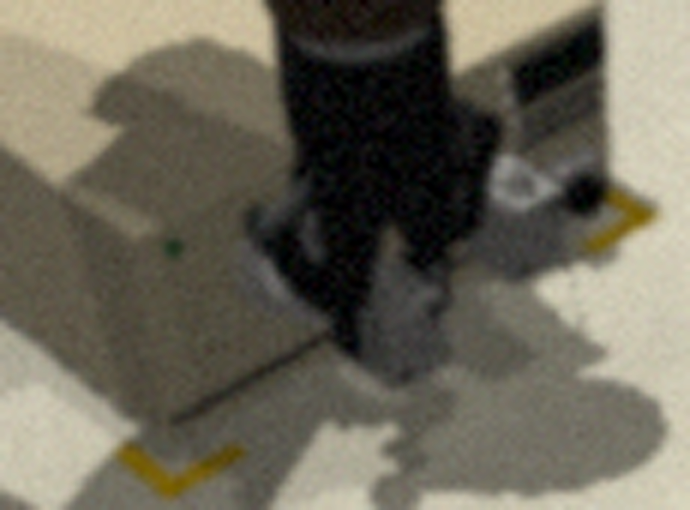

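View pics/p2top.png

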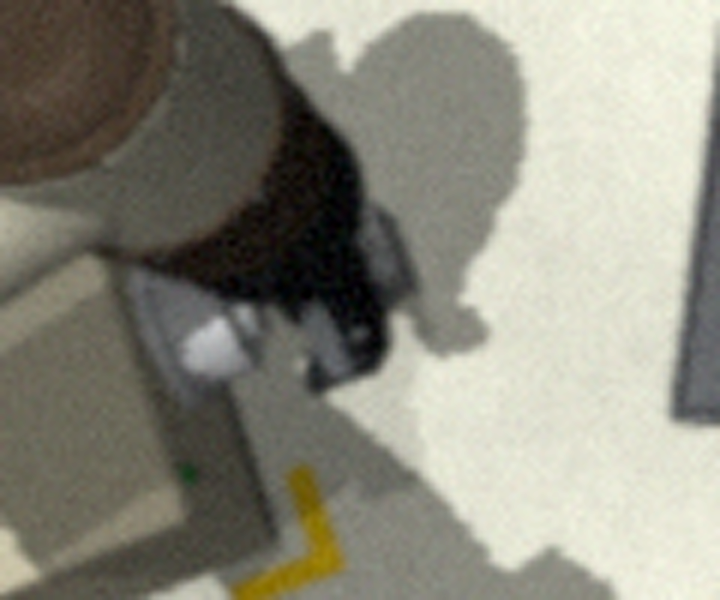

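View pics/p2_wrist.png

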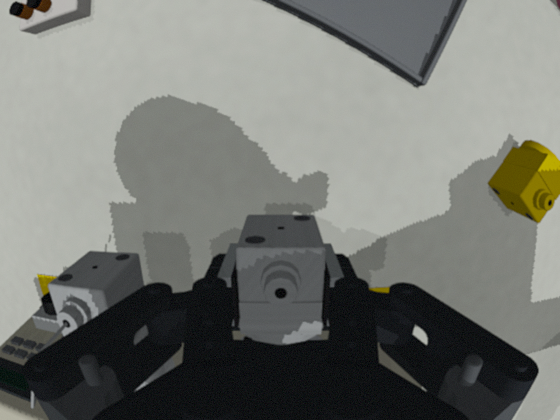

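```bash
python3 - <<'E'
import cv2,numpy as np
s=cv2.imread("pics/p2_wrist.png")
b=cv2.resize(s[240:335,40:155],None,fx=6.5,fy=6.5,interpolation=cv2.INTER_CUBIC)
cv2.imwrite("pics/q3.png",np.clip(b.astype(float)*1.5,0,255).astype(np.uint8))
E
```

```text
(no output)
```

View pics/q3.png

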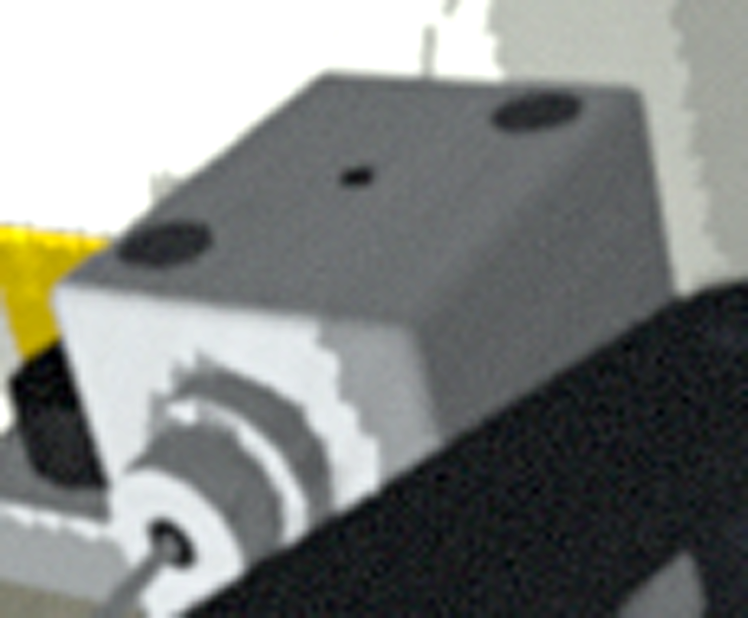

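```bash
cat > r2.py <<'E'
from cmp import *
d=pickle.load(open("c_p2_wrist.pkl","rb"))
h=lambda u,v:(u/4+205-.37,v/4+205-.37)
f=lambda u,v:(u/6.5+40-.42,v/6.5+240-.42)
held=dict(TL=h(123,172),BL=h(168,42),TR=h(482,172),BR=h(437,42),h1=h(200,139),sm=h(303,92),h2=h(388,52))
fit=dict(TL=f(58,287),BL=f(325,72),TR=f(415,325),BR=f(638,90),h1=f(167,243),sm=f(357,177),h2=f(537,111))
for kk in (1,.98,.97,1.02):
    d2=dict(d);K=np.array(d["K"]).copy();K[0,0]*=kk;K[1,1]*=kk;d2["K"]=K;print("f*",kk)
    T,G,D=run(d2,held,fit,112.05)
c=-np.array(d["R"]).T@d["t"];print(head(112.05).T@(T-c))
E
python3 r2.py
```

```text
f* 1
held ctr [0.5129 0.1604 0.0844] [0.31 0.26 0.25 0.31]
h1 [-0.02   -0.0105  0.0125]
sm [-0.02    0.0001 -0.0021]
h2 [-0.02    0.0106 -0.0169]
fit ctr [0.5958 0.2199 0.0827] [0.46 0.48 1.14 0.52 0.91 0.84 0.8 ]
fit-held in pump axes (x,y,z): [ 0.024  -0.0992 -0.0017] -> want y=-.095,z=0
f* 0.98
held ctr [0.5131 0.1597 0.087 ] [0.32 0.3  0.27 0.36]
h1 [-0.02   -0.0105  0.0124]
sm [-0.02    0.0001 -0.002 ]
h2 [-0.02    0.0106 -0.0168]
fit ctr [0.5962 0.219  0.0865] [0.46 0.19 1.46 0.51 0.92 0.81 0.81]
fit-held in pump axes (x,y,z): [ 0.0237 -0.0992 -0.0005] -> want y=-.095,z=0
f* 0.97
held ctr [0.5133 0.1594 0.0883] [0.33 0.33 0.28 0.39]
h1 [-0.02   -0.0104  0.0124]
sm [-0.02    0.0001 -0.002 ]
h2 [-0.02    0.0106 -0.0168]
fit ctr [0.5964 0.2185 0.0884] [0.45 0.09 1.63 0.5  0.93 0.79 0.81]
fit-held in pump axes (x,y,z): [ 0.0236 -0.0992  0.    ] -> want y=-.095,z=0
f* 1.02
held ctr [0.5126 0.1611 0.0818] [0.3  0.22 0.24 0.27]
h1 [-0.02   -0.0105  0.0125]
sm [-0.02    0.0001 -0.0021]
h2 [-0.02    0.0105 -0.017 ]
fit ctr [0.5953 0.2208 0.079 ] [0.47 0.77 0.83 0.53 0.9  0.87 0.79]
fit-held in pump axes (x,y,z): [ 0.0243 -0.0991 -0.0028] -> want y=-.095,z=0
[ 0.06896152  0.00019236 -0.1383589 ]
```

```bash
python3 - <<'E'
import pickle
from h import *
for n,(x0,y0) in((7,(10,0)),(8,(60,0))):
    i=pickle.load(open(f"v{n}.pkl","rb"))["d"]["img"]
    cv2.imwrite(f"pics/zy{n}.png",np.clip(cv2.resize(i[y0:y0+60,x0:x0+75],None,fx=8,fy=8,interpolation=cv2.INTER_CUBIC)*1.4,0,255).astype(np.uint8))
E
```

```text
(no output)
```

View pics/zy7.png

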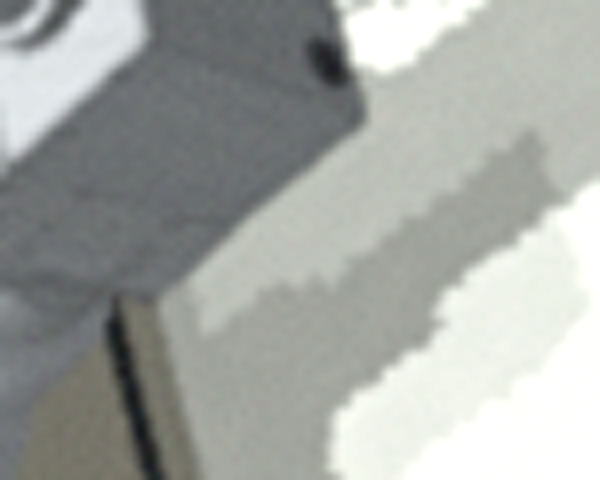

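View pics/zy8.png

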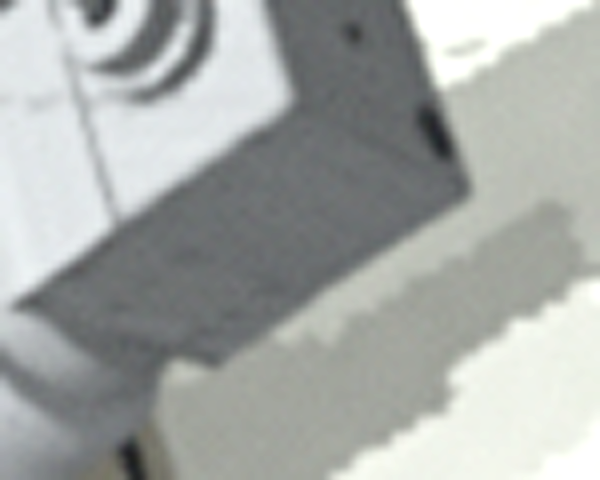

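```bash
python3 - <<'E'
import pickle
from h import *
a=pickle.load(open("v7.pkl","rb"))["d"];b=pickle.load(open("v8.pkl","rb"))["d"]
f=lambda u,v:(u/8+10-.44,v/8-.44)
g=lambda u,v:(u/8+60-.44,v/8-.44)
x=tgt(1,0,0);l=tgt(0,1,0)
for n,p,q,off in[("BR",(362,120),(468,190),(-.02,.017,-.022)),("h2",(327,62),(433,132),(-.02,.0105,-.017)),("TR",(148,40),(293,100),(-.02,.017,.022))]:
    X,e=tri([ray(a,f(*p),1),ray(b,g(*q),1)])
    print(n,X.round(4),np.round(e,2),"s of ctr",X@x-off[0],"u of ctr",X@l+off[1],"z ctr",X[2]-off[2])
E
```

```text
BR [0.5854 0.1914 0.0676] [0.23 0.23] s of ctr -0.022348647554503723 u of ctr 0.631436425762353 z ctr 0.08955698638432849
h2 [0.5918 0.1933 0.0735] [0.05 0.05] s of ctr -0.02302028224926282 u of ctr 0.6316008253042241 z ctr 0.09047697201725155
TR [0.5852 0.191  0.109 ] [0.17 0.17] s of ctr -0.022724876306711665 u of ctr 0.6311247005633973 z ctr 0.08697798037164242
```

>>> {"api": "jog_arm", "payload": {
  "plan": [0.004, -0.0005, -0.001, -0.002, 0, 0, 0.02, 0.009, -0.0005, -0.001, -0.002, 0, 0, 0.02, 0.011, -0.0005, -0.001, -0.002, 0, 0, 0.02, 0.011, -0.0005, -0.001, -0.002, 0, 0, 0.02, 0.011, -0.0005, -0.001, -0.002, 0, 0, 0.02]
}}

```text
time_s: 16.92
ee_pos: [0.5097, 0.169, 0.0996]
eef_rot: [-0.395, 0.395, 0.586, -0.586]
contact_force: [-0.6, 0.5, -4.4]
grip_width: 0.0333
```

```bash
python3 st.py p3; python3 - <<'E'
import cv2,numpy as np
s=cv2.imread("pics/p3_wrist.png")
b=cv2.resize(s[230:335,40:165],None,fx=6,fy=6,interpolation=cv2.INTER_CUBIC)
cv2.imwrite("pics/q4.png",np.clip(b.astype(float)*1.5,0,255).astype(np.uint8))
E
```

```text
t 17.175 s,u,z -0.0347531992686164 0.5358338979375342 0.09960219674303908 std [0. 0. 0.] F [ 0.31 -0.29 -4.67 -0.03  0.01  0.02] Fs,Fu -0.3847303054076568 0.18010835555955657
tool->target rot (rad) [ 0.0003 -0.0001 -0.    ] shift to s=-.069 [-0.0342 -0.0001  0.0007] grip 0.03293405403310974
```

View pics/q4.png

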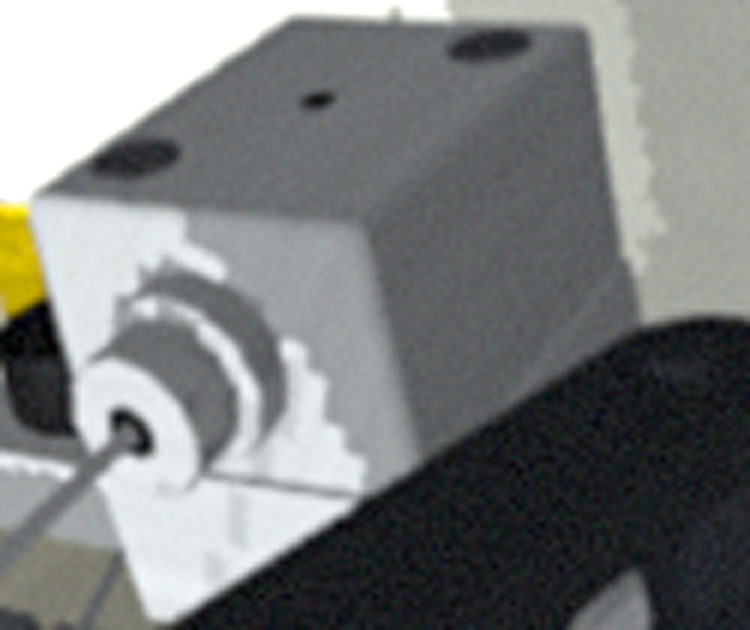

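```bash
sed -e 's/c_p2/c_p3/' -e 's#6.5+40-.42#6+40-.42#; s#6.5+240-.42#6+230-.42#' -e 's/^fit=.*/fit=dict(TL=f(35,195),BL=f(292,18),TR=f(362,218),BR=f(588,27),h1=f(137,156),sm=f(318,101),h2=f(489,45))/' -e 's/for kk in.*/for kk in (1,.98):/' r2.py > r3.py; python3 r3.py
python3 - <<'E'
from cmp import *
# solvePnP for relative rotation, held vs fitted
d=pickle.load(open("c_p3_wrist.pkl","rb"))
h=lambda u,v:(u/4+205-.37,v/4+205-.37)
f=lambda u,v:(u/6+40-.42,v/6+230-.42)
held=[h(123,172),h(168,42),h(482,172),h(437,42),h(200,139),h(303,92),h(388,52)]
fit=[f(35,195),f(292,18),f(362,218),f(588,27),f(137,156),f(318,101),f(489,45)]
O=np.array([(-.02,-.017,.022),(-.02,-.017,-.022),(-.02,.017,.022),(-.02,.017,-.022),(-.02,-.0105,.0125),(-.02,0,-.0021),(-.02,.0105,-.017)])
R=np.array(d["R"]);F=head(112.05)
for n,P in(("held",held),("fit",fit)):
    N=np.array([R@ray(d,p,1)[1] for p in P]);N=N[:,:2]/N[:,2:]
    ok,r,t=cv2.solvePnP(O,N,np.eye(3),None);Rh=R.T@cv2.Rodrigues(r)[0];T=R.T@(t.ravel()-d["t"])
    print(n,"rot vs pump axes",np.degrees(Rn.from_matrix(F.T@Rh).as_rotvec()).round(2),"ctr s,y,z",(F.T@T).round(4))
E
```

```text
f* 1
held ctr [0.5097 0.171  0.0849] [0.28 0.28 0.28 0.28]
h1 [-0.02   -0.0104  0.0125]
sm [-0.02    0.0001 -0.0021]
h2 [-0.02    0.0105 -0.0169]
fit ctr [0.596  0.2195 0.0825] [0.62 0.51 0.93 0.86 0.95 0.88 0.82]
fit-held in pump axes (x,y,z): [ 0.0125 -0.0982 -0.0024] -> want y=-.095,z=0
f* 0.98
held ctr [0.5099 0.1704 0.0875] [0.29 0.34 0.29 0.33]
h1 [-0.02   -0.0104  0.0125]
sm [-0.02    0.0001 -0.002 ]
h2 [-0.02    0.0106 -0.0169]
fit ctr [0.5964 0.2185 0.0862] [0.61 0.28 1.22 0.84 0.96 0.85 0.83]
fit-held in pump axes (x,y,z): [ 0.0122 -0.0982 -0.0013] -> want y=-.095,z=0
[ 6.75167347e-02 -8.31975620e-05 -1.33107420e-01]
held rot vs pump axes [-0.06 -0.7   0.09] ctr s,y,z [-0.033  -0.5366  0.0857]
fit rot vs pump axes [-0.63 -0.84  0.53] ctr s,y,z [-0.0204 -0.6346  0.0827]
```

```bash
python3 - <<'E'
from cmp import *
D=[pickle.load(open(f"c_p{k}_wrist.pkl","rb")) for k in(1,2,3)]
fs=[lambda u,v:(u/8+55-.44,v/8+270-.44),lambda u,v:(u/6.5+40-.42,v/6.5+240-.42),lambda u,v:(u/6+40-.42,v/6+230-.42)]
F=head(112.05)
pts=dict(h1=[(205,335),(167,243),(137,156)],sm=[(420,247),(357,177),(318,101)],TL=[(75,388),(58,287),(35,195)],BL=[(375,97),(325,72),(292,18)],h2=[None,(537,111),(489,45)])
off=dict(h1=(-.02,-.0105,.0125),sm=(-.02,0,-.0021),TL=(-.02,-.017,.022),BL=(-.02,-.017,-.022),h2=(-.02,.0105,-.017))
for k in pts:
    X,e=tri([ray(d,f(*p),1) for d,f,p in zip(D,fs,pts[k]) if p]);print(k,(F.T@X-off[k]).round(4),np.round(e,2))
for d in D:
    c=-np.array(d["R"]).T@d["t"];print("cam",(F.T@c).round(4))
E
```

```text
h1 [-0.0239 -0.6293  0.0901] [0.06 0.05 0.05]
sm [-0.0233 -0.6305  0.09  ] [0.02 0.02 0.01]
TL [-0.0226 -0.63    0.0869] [0.37 0.11 0.3 ]
BL [-0.0235 -0.6281  0.0907] [0.34 0.19 0.2 ]
h2 [-0.0234 -0.6309  0.0909] [0.02 0.02]
cam [-0.135  -0.5365  0.2233]
cam [-0.1121 -0.5358  0.2201]
cam [-0.1011 -0.5365  0.2206]
```

>>> {"api": "jog_arm", "payload": {
  "plan": [0.003, -0.0003, 0, 0, 0, 0, 0.02, 0.005, -0.0003, 0, 0, 0, 0, 0.02, 0.007, -0.0003, 0, 0, 0, 0, 0.02, 0.007, -0.0003, 0, 0, 0, 0, 0.02]
}}

```text
time_s: 17.68
ee_pos: [0.5071, 0.1753, 0.0999]
eef_rot: [0.395, -0.395, -0.586, 0.586]
contact_force: [3.0, -3.4, -4.3]
grip_width: 0.0333
```

```bash
python3 st.py p4
```

```text
t 17.925 s,u,z -0.027869545021350885 0.5358031335225087 0.09991171525249581 std [0. 0. 0.] F [ 1.51 -2.77 -5.02 -0.87 -0.47 -0.04] Fs,Fu -3.1311845186253096 0.3576030594654103
tool->target rot (rad) [ 0.0001 -0.0001 -0.0002] shift to s=-.069 [-0.0411  0.0002  0.0007] grip 0.0330963475743978
```

>>> {"api": "jog_arm", "payload": {
  "plan": [0.001, 0, 0, 0, 0, 0, 0.02, 0.002, 0, 0, 0, 0, 0, 0.02, 0.003, 0, 0, 0, 0, 0, 0.02, 0.003, 0, 0, 0, 0, 0, 0.02, 0.003, 0, 0, 0, 0, 0, 0.02]
}}

```text
time_s: 18.55
ee_pos: [0.5059, 0.1782, 0.0999]
eef_rot: [-0.395, 0.395, 0.586, -0.586]
contact_force: [2.2, -3.2, -4.5]
grip_width: 0.0331
```

```bash
python3 st.py p5
```

```text
t 18.8 s,u,z -0.02473682057667329 0.5358039639968241 0.09991414918121426 std [0. 0. 0.] F [ 1.68 -4.4  -4.82 -1.2  -0.63 -0.04] Fs,Fu -4.7060955008401395 -0.09443040995741069
tool->target rot (rad) [ 0.0002 -0.0001 -0.0001] shift to s=-.069 [-0.0443  0.0002  0.0007] grip 0.03331367395942934
```

>>> {"api": "jog_arm", "payload": {
  "plan": [0.0005, 0, 0, 0, 0, 0, 0.02, 0.001, 0, 0, 0, 0, 0, 0.02, 0.0015, 0, 0, 0, 0, 0, 0.02, 0.0015, 0, 0, 0, 0, 0, 0.02]
}}

```text
time_s: 19.3
ee_pos: [0.5055, 0.1794, 0.0999]
eef_rot: [0.395, -0.395, -0.586, 0.586]
contact_force: [4.5, -5.2, -4.4]
grip_width: 0.033
```

```bash
python3 st.py p6
```

```text
t 19.55 s,u,z -0.023480605835662673 0.5358028977291198 0.09991242751676693 std [0. 0. 0.] F [ 2.82 -5.3  -4.87 -1.57 -0.85 -0.07] Fs,Fu -5.969421437029485 0.6296443571564073
tool->target rot (rad) [ 0.0001 -0.0001 -0.0004] shift to s=-.069 [-0.0455  0.0002  0.0007] grip 0.03329163172215281
```

>>> {"api": "jog_arm", "payload": {
  "plan": [0.0005, 0, 0, 0, 0, 0, 0.02, 0.001, 0, 0, 0, 0, 0, 0.02, 0.001, 0, 0, 0, 0, 0, 0.02, 0.001, 0, 0, 0, 0, 0, 0.02]
}}

```text
time_s: 20.05
ee_pos: [0.5054, 0.1794, 0.0999]
eef_rot: [0.395, -0.396, -0.586, 0.587]
contact_force: [5.2, -9.6, -4.9]
grip_width: 0.0328
```

```bash
python3 st.py p7
```

```text
t 20.3 s,u,z -0.023402512164506444 0.5357813160573194 0.09993525666542445 std [0. 0. 0.] F [ 5.55 -8.68 -5.18 -2.53 -1.52 -0.08] Fs,Fu -10.130647614053446 1.8831034271651679
tool->target rot (rad) [-0.0002 -0.0004 -0.0016] shift to s=-.069 [-0.0456  0.0003  0.0007] grip 0.03330452797249514
```

```bash
python3 - <<'E'
import cv2,numpy as np
s=cv2.imread("pics/p7_wrist.png")
b=cv2.resize(s[190:335,30:190],None,fx=4.8,fy=4.8,interpolation=cv2.INTER_CUBIC)
cv2.imwrite("pics/q7.png",np.clip(b.astype(float)*1.5,0,255).astype(np.uint8))
b=cv2.resize(s[205:355,205:355],None,fx=4,fy=4,interpolation=cv2.INTER_CUBIC)
cv2.imwrite("pics/q7h.png",np.clip(b.astype(float)*1.5,0,255).astype(np.uint8))
a=cv2.imread("pics/p7_side.png")[90:175,170:285];cv2.imwrite("pics/q7s.png",np.clip(cv2.resize(a,None,fx=6.5,fy=6.5,interpolation=2)*1.7,0,255).astype(np.uint8))
E
```

```text
(no output)
```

View pics/q7.png

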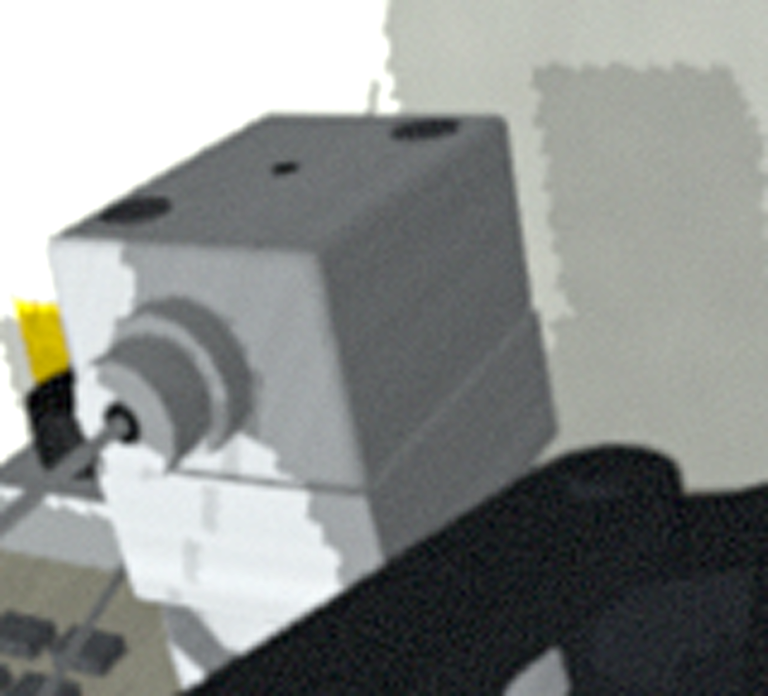

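View pics/q7h.png

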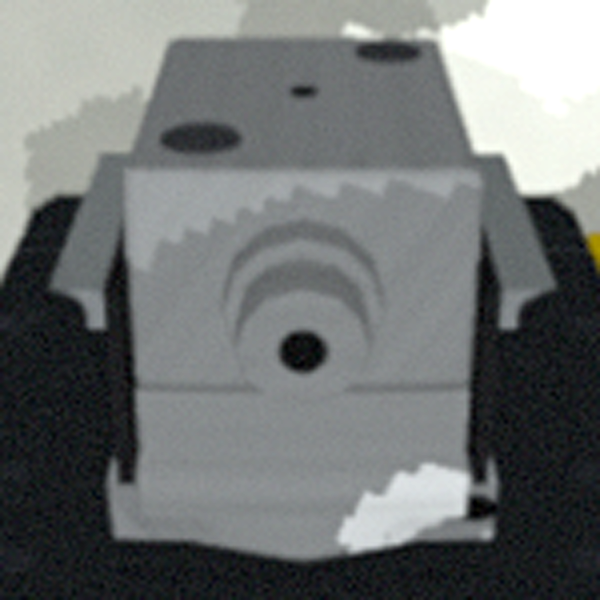

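View pics/q7s.png

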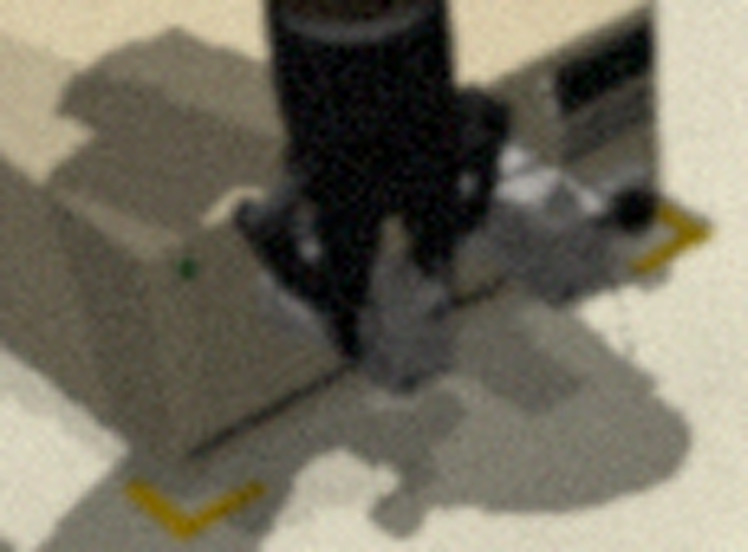

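```bash
cat > fin.py <<'E'
from cmp import *
D=[pickle.load(open(f"c_p{k}_wrist.pkl","rb")) for k in(1,2,3,7)]
g=lambda s,x,y:(lambda u,v:(u/s+x-.44,v/s+y-.44))
fs=[g(8,55,270),g(6.5,40,240),g(6,40,230),g(4.8,30,190)]
F=head(112.05)
pts=dict(h1=[(205,335),(167,243),(137,156),(136,210)],sm=[(420,247),(357,177),(318,101),(286,168)],h2=[None,(537,111),(489,45),(425,129)],TL=[(75,388),(58,287),(35,195),(55,240)],BL=[(375,97),(325,72),(292,18),(268,117)])
off=dict(h1=(-.02,-.0105,.0125),sm=(-.02,0,-.0021),TL=(-.02,-.017,.022),BL=(-.02,-.017,-.022),h2=(-.02,.0105,-.017),TR=(-.02,.017,.022),BR=(-.02,.017,-.022))
for k in pts:
    X,e=tri([ray(d,f(*p),1) for d,f,p in zip(D,fs,pts[k]) if p]);print(k,(F.T@X-off[k]).round(4),np.round(e,2))
d=D[3];h=g(4,205,205)
held=dict(TL=(123,171),BL=(168,41),TR=(482,171),BR=(437,41),h1=(200,138),sm=(303,91),h2=(388,51))
fit=dict(TL=(55,240),TR=(318,252),BL=(268,117),BR=(503,117),h1=(136,210),sm=(286,168),h2=(425,129))
c=F.T@(-np.array(d["R"]).T@d["t"]);print("cam",c)
# angular comparison: place held features on plane, for given held distance; shift by -95mm; compare pixels
for zc,sc in((.0882,-.0234),(.0852,-.0222)):
  for dy,dz in((-.095,0),):
    r=[]
    for k in held:
        v=F.T@ray(d,h(*held[k]),1)[1];X=c+v*((sc-.02)-c[0])/v[0]   # on front plane
        # rescale so vertical agrees: use plane only
        p=proj(d,F@(X+[0,dy,dz]),1);q=fs[3](*fit[k]);r.append(np.array(q)-p)
    print("plane s",sc,"px fit-pred mean",np.mean(r,0).round(2),np.round(r,1).tolist())
X0=np.array([-.0434,-.5365-.095,.088]);p0=proj(d,F@X0,1);print("px per mm y,z,s",[(np.array(proj(d,F@(X0+np.array(e)),1))-p0).round(2).tolist() for e in((0,-.001,0),(0,0,.001),(.001,0,0))])
E
python3 fin.py
```

```text
h1 [-0.0237 -0.6296  0.0898] [0.06 0.02 0.1  0.06]
sm [-0.0235 -0.6302  0.0904] [0.05 0.03 0.05 0.1 ]
h2 [-0.0234 -0.6309  0.091 ] [0.04 0.01 0.05]
TL [-0.0225 -0.6301  0.0866] [0.5  0.09 0.18 0.43]
BL [-0.0228 -0.6291  0.0895] [0.41 0.22 0.17 0.2 ]
cam [-0.08952944 -0.53652542  0.22105032]
plane s -0.0234 px fit-pred mean [ 3.61 -0.16] [[5.6, 0.2], [4.7, 0.2], [5.1, -0.7], [4.1, -0.3], [2.2, -0.4], [2.2, -0.2], [1.4, 0.1]]
plane s -0.0222 px fit-pred mean [-0.24 -0.28] [[2.1, -0.1], [1.4, 0.2], [0.5, -1.0], [0.1, -0.3], [-1.5, -0.5], [-1.7, -0.3], [-2.5, 0.0]]
px per mm y,z,s [[-1.58, -0.04], [-1.03, 0.64], [0.33, 1.93]]
```

```bash
python3 - <<'E'
import cv2,numpy as np
s=cv2.imread("pics/p7_top.png");cv2.imwrite("pics/q7t.png",cv2.resize(s[120:330,100:440],None,fx=2.3,fy=2.3,interpolation=2))
E
```

```text
(no output)
```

View pics/q7t.png

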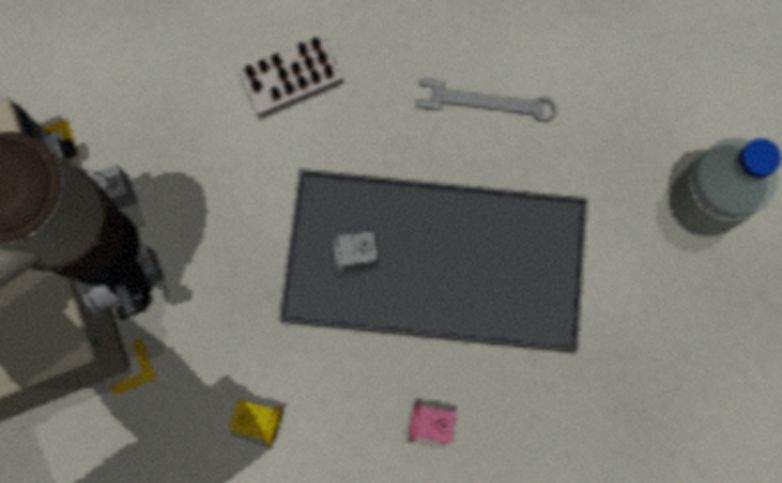

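>>> {"api": "jog_arm", "payload": {
  "plan": [0.0005, 0, 0, 0, 0, 0, 0.02, 0.0005, 0, 0, 0, 0, 0, 0.02, 0.0005, 0, 0, 0, 0, 0, 0.02, 0.0005, 0, 0, 0, 0, 0, 0.02]
}}

```text
time_s: 20.8
ee_pos: [0.5053, 0.1794, 0.0999]
eef_rot: [0.395, -0.396, -0.586, 0.587]
contact_force: [6.9, -10.9, -5.7]
grip_width: 0.0334
```

```bash
python3 st.py p8
```

```text
t 21.05 s,u,z -0.023379320531565512 0.5357870577125068 0.0999509352461321 std [0. 0. 0.] F [  6.67 -10.68  -5.16  -3.02  -1.85  -0.11] Fs,Fu -12.404890208123637 2.1695049664084602
tool->target rot (rad) [-0.0004 -0.0005 -0.0022] shift to s=-.069 [-0.0456  0.0003  0.0007] grip 0.033166624953136624
```

```bash
python3 -c "
from rig import *
print(close_job())"
```

```text
the job is handed in; nothing more can be done
None
```

The steel head is pressed home on the bare seat with the outlet valve up. The job was handed in at about 21 s with the arm still holding the head there.

**Weighing:** I lifted each head clear of the tray in turn. The one nearer the pump weighed about 3.0 N (titanium) and the other about 5.0 N (steel). The titanium head is back in its place, and the last top picture shows it standing upright. In the same picture the wrench, bottle, rack and the yellow and pink look-alikes look undisturbed.

**Seating:**
- **Press:** The push was about 4.7 N at 1.3 mm short of home and 6.0 N at contact. It then rose to 12.4 N with under 0.1 mm more travel, a hard stop. That stop is within about 0.5 mm of the fitted head's measured depth.
- **Squareness:** The tool is within about 0.15° of square to the panel direction I measured.

**Checks that disagreed:**
- **Centring:** The height and sideways estimates of the seat differed by about 1–2 mm between views. I could not see the bore over the plunger directly, so I trust the centring to roughly 1–1.5 mm.
- **Spacing check:** The single-view spacing to the fitted head read 98–99 mm instead of 95 mm. I put this down to scale error in that view, because triangulating from several views gave about 94–95 mm.
- **Side load:** About 2 N of sideways force remained at the final press.

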